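# Uncouple a plug-in test gauge from an air manifold and park it

### The job

The air check is finished: push back the sprung sleeve of the quick coupling on the air manifold until it lets the nipple of the plug-in test gauge go, then draw the gauge straight up and out so that the sleeve snaps forward again. Park the gauge upright, nipple down, in the open socket of the blue storage block and push it past the detent until it is fully home. Work gently: do not force the sleeve against its stop, yank the gauge while it is locked or ram it into the block, and leave everything else where it stands.

Things in the scene. Friction and masses are not known exactly. Their poses are not given: they have to be found in the camera images.
- manifold: Portable air manifold (vented, fixed): aluminium bar 42 x 108 x 40 mm (x, y, z) on a dark foot plate 70 x 130 x 8 mm with levelling feet (its height varies by 8 mm); red-levered valve at its +y end, brass silencer on its front (-x). Origin: centre of the foot plate's underside, z up. A quick coupling stands upright on it, on the origin's z axis. All other fittings end below 60 mm.
- coupling_mouth (a point): Centre of the mouth of the coupling's fixed steel barrel (34 mm across), 106 mm above the manifold's origin. Four balls in the barrel lock the gauge's nipple while the sleeve round it is forward. The gauge creeps up 1 to 3 mm as the sleeve goes back; once free, the coupling's valve spring holds it about 5 mm above its start. To draw it on out takes up to about 10 N.
- sleeve (a joint): Travel of the coupling's sleeve, m: 0 = forward (up, home, under its spring), positive = pushed back (straight down). Its soft spring takes 7 N at first, 9 to 13 N where the balls free the nipple, which is anywhere from 4.4 to 9.2 mm (a setting inside, not to be seen: feel or watch for it); a rigid stop follows about 1 mm later. Let go, it stays back until the nipple is out, then snaps to 0.
- sleeve_flange (a point): Centre of the top face of the sleeve's bright flange (58 mm across, 4 mm thick); moves with the sleeve; 98 mm above the manifold's origin when forward. Above the flange the sleeve is 44 mm across and 6 mm high, below it 44 mm across, knurled, 20 mm high. The gauge above is narrower (37 mm): fingertips about 50 mm apart pass beside it and can press on the flange.
- shoulder: Dark ring 37 mm across inside the sleeve's lower end: the sleeve's stop. Origin on the coupling's axis, 60 mm above the manifold's origin.
- gauge: Plug-in test gauge, loose, 0.12 to 0.18 kg, 66 mm high, round about z: steel nipple at the bottom (21 mm across, 36 mm long, nose tapered over 3 mm, locking groove 13 to 24 mm from the nose), brass hexagon 24 mm across above it. Origin: centre of the nose, its lowest point; z points up to the dial. It starts locked upright in the coupling, origin about 75.5 mm above the manifold's.
- gauge_case (a point): Middle of the gauge's black case, on its axis, 55 mm above the gauge's origin. The case is 37 mm across and 22 mm high (44 to 66 mm above the origin), with a white dial on top; the place to grasp it.
- rest: Blue plastic storage block, 62 x 122 x 50 mm (x, y, z), fixed, on levelling feet (its height varies by 8 mm). Origin: centre of its underside, z up. Two sockets in its top: an open one (socket) and, 60 mm away toward +y, one closed with a red plug 30 mm across and 7 mm high.
- socket (a point): Centre of the open socket's mouth in the block's top, at x 0, y -28, z 50 mm of the block. The socket is vertical, 22.6 mm across, 44 mm deep, with a 2 mm chamfer; two sprung detent balls at +x and -x, 20 mm down, resist the nipple with 5 to 12 N and click into its groove. Home: the hexagon's underside rests on the block, the gauge's origin 36 mm below this point.
- jar_amber: Bystander: brown jar, 49 mm across, 76 mm high, origin at the centre of its underside. It stands beside a tall fixed disperser that fills the right part of the worktop (x above 0.47 m, y below -0.07 m): swing the arm round it.
- blue_bottle: Bystander: pale blue plastic bottle, 72 mm across, 125 mm high, origin at the centre of its underside.
- syringe: Bystander: white syringe lying flat, 29 x 115 x 29 mm, origin under its middle.

How it is judged (in metres and radians):
On the way, in this order (a step that is already met when the one before it is completed fails the run):
1. the sleeve is pushed back and the coupling has let the nipple go: the gauge has risen in it (value of joint sleeve above 0.003 m and z of gauge in the frame of manifold above 0.079 m), for 0.1 s.
2. the nipple is out above the coupling's mouth and the sleeve has snapped forward (z of gauge in the frame of manifold above 0.108 m and value of joint sleeve below 0.001 m), for 0.1 s.
At the end, for the whole second after the job is handed in: The gauge stands upright and still in the block's open socket, home to within 1.8 mm (its nose 36 mm below the mouth) and on the socket's axis, and the sleeve is forward (within 1 mm) (z of gauge in the frame of rest between 0.011 and 0.0158 m and horizontal distance between gauge and socket below 0.003 m and angle between the z axis of gauge and the z axis of rest, either way round below 0.08 rad and angle between gauge's own z axis and vertical below 0.1 rad and linear speed of gauge below 0.01 m/s and value of joint sleeve below 0.001 m); the robot touches nothing.
It fails at once if the sleeve is forced against its stop with more than 7 N beyond its spring (contact force between shoulder and anything else above 7 N).
It fails at once if the gauge is yanked, levered or pressed in the coupling with more than 35 N, summed over its contacts (contact force between gauge and manifold above 35 N).
It fails at once if the gauge is pressed on or in the block with more than 45 N, summed over its contacts (contact force between gauge and rest above 45 N).
It fails at once if a bystander is moved more than 30 mm (distance of any of jar_amber, blue_bottle, syringe from where it was at the start of the episode above 0.03 m).
It also fails if it takes over 64 s, if anything falls off the work surface, if the arm or the gripper's body presses on something with over 40 N, if the wrist force passes 120 N, or if a joint passes its speed limit or range.

### The arm

A 6-joint arm with a two-finger parallel gripper is mounted at the origin on a cart in front of the work surface, level with it; the furniture and walls round the work are solid. World frame = base frame: x ahead of the robot, y to its left, z up, the work surface at z = 0. Lengths are in m, angles in degrees, forces in N, time in s.
With the tool pointing down it reaches from about 0.375 to 0.975 m from the base axis. Payload 3.8 kg.
Tool frame: the origin (TCP) lies on the centre line of the jaws, within the pads' length; the fingertips stand 17 mm ahead of it and the grasp point (between the pads) lies 2 mm behind it (manip.tip_reach is the distance from the TCP to the fingertips, in m); z points along the fingers, y is the line along which they close (so a half turn about z gives the same grasp; the last joint's range is limited). The gripper opens to 85 mm and grips with 20 to 120 N. Pads are 22 mm wide; open, the fingers measure 114 mm over their backs; the gripper's body (76 mm by 85 mm) begins 54 mm behind the grasp point. The pads swing forward as they close: fully open they stand 13 mm farther back than shut.
Start: joints at [66.87, 15.12, 91.902, -0, 72.978, -2.114], TCP at [0.242, 0.63, 0.216] pointing down, gripper open.
Joint ranges: [-150.88, 150.88], [-54.13, 125.18], [17.81, 147.31], [-75.09, 255.09], [0, 152.58], [-146.25, 146.25]. Speed limits (degrees/s): [147.25, 147.25, 180, 180, 180, 180].

### API

Orientations are given as a 3x3 rotation matrix whose columns are the frame's x, y, z axes.
In Python, from workcell import telemetry, vision, manip gives the robot as it stands.
- The arm moves only by the shell command python3 -m handwheel 'ROWS' [FORCE]. ROWS is JSON, a list of rows, each an object of numbers: "jaw": the finger opening in m, from 0 to 0.0854; "x", "y", "z": the shift along the tool's x, y, z in m; "rx", "ry", "rz": the turn, a rotation vector about the tool's x, y, z in degrees. In form: [{"jaw": .., "x": .., "y": .., "z": .., "rx": .., "ry": .., "rz": ..}, ...]. A call has 1 to 5 rows; each row is the pose to reach, as a shift and turn from the pose commanded when the call began, along the tool's axes at that moment; what a row does not reach only later rows make up. A row lasts 1/12 s, in which the tool goes at most 41.7 mm and 7.16 degrees, less where a joint would pass 70% of its speed; a pose out of reach is approached as far as the arm can. A call with a gripper value outside its range is refused whole. The fingers move at their own pace and stop on an object; FORCE is the grip in N (left out, the last holds). Time passes only in rows, so rows that repeat a pose let the fingers close. It gives the time, the measured TCP pose, the force, the opening and the grip force at its end, in the units of the state.
- telemetry.observe(): the state, without advancing time (a new reading comes with each control period).
- vision.snapshot(name): name is "side" or "top" or "wrist"; returns a dict with "frame" (384x512x3 uint8, red, green, blue), "fovy" (degrees; the focal length in pixels is half the picture's height over the tangent of half this angle, whatever the lens; pixels are square), "cx", "cy" (the principal point, pixels), "R" (3x3) and "t" (3): a world point X has camera coordinates R X + t. Camera axes: x right, y down, z forward; pixel columns grow to the right and rows downward; lengths in m; the calibration is good to about 2 mm. The wrist camera is an equidistant fisheye: a pixel r from the principal point sees the ray r / f radians off the axis. A picture is of the moment at which its call begins. There is no depth.
- manip.hand_in(): hands the job in; it is judged then, once.
The state is a dict: "time_s": time; "q": joint angles; "dq": joint speeds; "joint_efforts": joint torques, N m; "ee_pos": TCP position; "orientation": TCP orientation; "wrist_force": force on the tool from outside, world axes, zero at the start; "torque": the same for the moment, N m; "finger_gap": finger opening in m; "grasp_force": force on a finger pad.
Only numpy, scipy, OpenCV 4.12 (cv2) and the standard library are available. Lean on these libraries where they do the work, as an engineer would, in place of code of your own. Each camera call takes 0.05 s, during which the arm holds its last target. There are 200 camera calls.

## Working session

There is one attempt and no reset: what is moved stays moved. The work goes in short steps, Python scripts to look and compute and a shell command to move; the robot and the scene stay as the last step left them, time stands still between calls to the robot, and variables do not carry over. Pictures are saved under pics/ and viewed, at most 10 in all, crops included, and the job is handed in when it is done.

```bash
mkdir -p pics; ls
cat > h.py <<'E'
import numpy as np, cv2
from workcell import telemetry, vision, manip
def snap(n,f):
    s=vision.snapshot(n); cv2.imwrite('pics/'+f,cv2.cvtColor(s['frame'],cv2.COLOR_RGB2BGR))
    np.savez('pics/'+f[:-4]+'.npz',**s); return s
def load(f): return np.load('pics/'+f+'.npz')
def foc(s): return 192/np.tan(np.radians(float(s['fovy']))/2)
def ray(s,u,v,fish=False):
    f=foc(s); d=np.array([u-s['cx'],v-s['cy']])
    if fish:
        r=np.hypot(*d); th=r/f; d=np.array([*(d/max(r,1e-9)*np.sin(th)),np.cos(th)])
    else: d=np.array([d[0]/f,d[1]/f,1])
    R=s['R']; c=-R.T@s['t']; d=R.T@d; return c,d/np.linalg.norm(d)
def proj(s,X,fish=False):
    p=s['R']@np.array(X)+s['t']; f=foc(s)
    if fish:
        r=np.hypot(p[0],p[1]); th=np.arctan2(r,p[2]); return np.array([s['cx']+f*th*p[0]/r,s['cy']+f*th*p[1]/r])
    return np.array([s['cx']+f*p[0]/p[2],s['cy']+f*p[1]/p[2]])
def tri(rs):
    A=0;b=0
    for c,d in rs:
        P=np.eye(3)-np.outer(d,d); A=A+P; b=b+P@c
    X=np.linalg.solve(A,b); return X,[np.linalg.norm((np.eye(3)-np.outer(d,d))@(X-c)) for c,d in rs]
def atz(r,z): c,d=r; return c+d*(z-c[2])/d[2]
E
python3 - <<'E'
from h import *
a=[snap(n,n+'0.png') for n in('side','top','wrist')]
for s in a: print(s['fovy'],s['cx'],s['cy'],-s['R'].T@s['t'],s['R'][2])
im=np.vstack([cv2.imread('pics/side0.png'),cv2.imread('pics/top0.png')])
cv2.imwrite('pics/m0.png',np.hstack([cv2.imread('pics/side0.png'),cv2.imread('pics/top0.png')])[:, :])
o=telemetry.observe();print({k:np.round(v,3).tolist() for k,v in o.items()})
E
```

```text
pics
57.070962278020694 252.8289631585593 193.88361741564222 [0.64631841 0.75105287 0.68743216] [-0.04099475 -0.74849371 -0.66187355]
50.7271569808746 251.42087131588218 189.67939625539296 [0.47699647 0.12464723 0.93767604] [ 0.14056797 -0.01320134 -0.98998302]
65.70646984690485 253.1073189949297 189.24006508598166 [0.17787699 0.6547206  0.37232622] [ 0.25538204 -0.09983188 -0.9616723 ]
{'time_s': 0.15, 'q': [66.869, 15.16, 91.965, -0.0, 72.978, -2.113], 'dq': [0.027, -0.07, -0.322, -0.027, 0.011, -0.058], 'joint_efforts': [0.001, -51.59, -36.796, -0.0, 0.008, -0.0], 'ee_pos': [0.242, 0.63, 0.215], 'orientation': [[-0.933, 0.359, -0.001], [0.359, 0.933, -0.002], [0.0, -0.002, -1.0]], 'wrist_force': [0.184, -0.104, -0.108], 'torque': [-0.039, 0.003, -0.008], 'grasp_force': 0.0, 'finger_gap': 0.085}
```

View pics/side0.png

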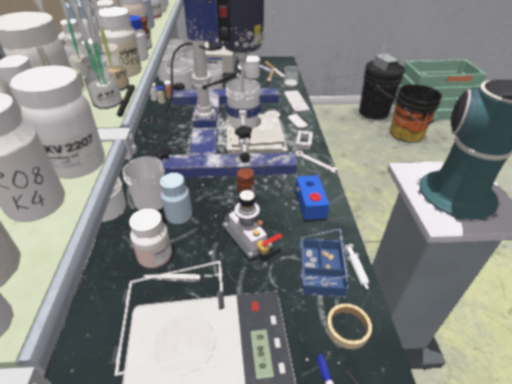

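View pics/top0.png

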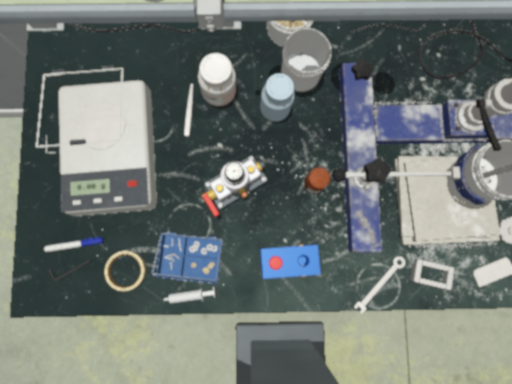

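Side view: the manifold with the gauge is at about (246,225), the blue block at (312,198). Top view: the gauge dial is at about (234,171), the open socket at about (303,261) and the red plug at (276,263). I'll enlarge these areas.

Run:
```python
from h import *
t=cv2.imread('pics/top0.png');s=cv2.imread('pics/side0.png')
def c(im,x,y,w=80,h=60): return cv2.resize(im[y:y+h,x:x+w],(400,300),interpolation=cv2.INTER_CUBIC)
cv2.imwrite('pics/c1.png',np.vstack([np.hstack([c(t,195,145),c(t,250,235)]),np.hstack([c(s,215,185),c(s,280,165)])]))
```

```text
(no output)
```

View pics/c1.png

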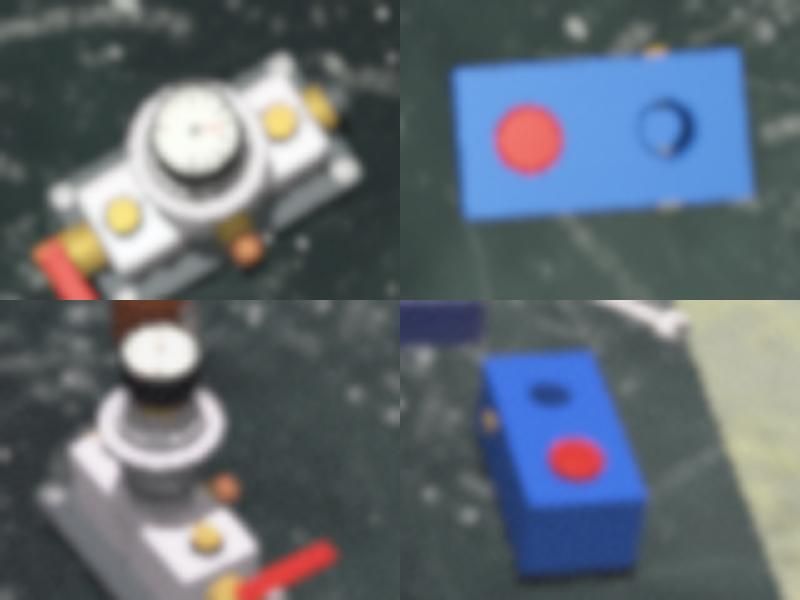

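Gauge dial: top (233.8,170.6), side (246.6,194.6). Flange: top (234.6,174), side (247,209.6). Open socket: top (302.6,260.4), side (309.6,183.4).

Run:
```python
from h import *
t=load('top0');s=load('side0')
for n,a,b in [('dial',(233.8,170.6),(246.6,194.6)),('flange',(234.6,174.0),(247.0,209.6)),('socket',(302.6,260.4),(309.6,183.4))]:
    X,e=tri([ray(t,*a),ray(s,*b)]); print(n,X.round(4),np.round(e,4))
# block corners from top, z~0.052
cs=[(453,68),(740,47),(757,198),(466,219)]
P=[atz(ray(t,250+(x-400)/5-.4,235+y/5-.4),.055)[:2] for x,y in cs]
print(np.round(P,4)); d=np.array(P[0])-P[1]; d2=np.array(P[3])-P[2]; print(np.degrees(np.arctan2(-d[0],d[1])),np.degrees(np.arctan2(-d2[0],d2[1])),np.linalg.norm(d))
for n,a in [('jar',(318,178)),('bottle',(278,90))]: print(n,atz(ray(t,*a),.08))
```

```text
dial [0.6273 0.1482 0.1526] [0.0003 0.0003]
flange [0.6278 0.1482 0.1055] [0.0009 0.0009]
socket [0.4475 0.0063 0.0611] [0.0004 0.0004]
[[ 0.4745  0.0962]
 [ 0.4813 -0.0282]
 [ 0.4171 -0.0329]
 [ 0.4106  0.092 ]]
3.1189968691300036 2.975401111992808 0.1246023121028782
jar [ 0.62182881 -0.03049271  0.08      ]
bottle [0.82112593 0.0502802  0.08      ]
```

```bash
cat >> h.py <<'E'
from scipy.spatial.transform import Rotation as Ro
RT=np.array([[0,-1,0],[1,0,0],[0,0,-1.]]).T  # placeholder
RT=np.array([[0,1,0],[1,0,0],[0,0,-1.]])     # tool x=+Y, tool y=+X, z down
def delta(p,R=RT):
    o=telemetry.observe(); Rc=np.array(o['orientation']); pc=np.array(o['ee_pos'])
    print('t',round(o['time_s'],2),'pos',pc.round(4),'F',np.round(o['wrist_force'],1),'gap',round(float(o['finger_gap']),4),'grip',round(float(o['grasp_force']),1))
    print('shift mm',(Rc.T@(np.array(p)-pc)*1000).round(1),'rot',Ro.from_matrix(Rc.T@R).as_rotvec(degrees=True).round(2))
E
python3 -c "
from h import *
delta([.628,.148,.25]); print(manip.tip_reach)"
```

```text
t 0.15 pos [0.2418 0.6295 0.2148] F [ 0.2 -0.1 -0.1] gap 0.0852 grip 0.0
shift mm [-533.2 -311.1  -34.7] rot [-9.000e-02  6.000e-02  6.898e+01]
0.017
```

```bash
python3 -m handwheel '[{"x":-0.035,"y":-0.02,"z":-0.008,"rz":6.9},{"x":-0.07,"y":-0.041,"z":-0.016,"rz":13.8},{"x":-0.105,"y":-0.061,"z":-0.024,"rz":20.7},{"x":-0.14,"y":-0.082,"z":-0.03,"rz":27.6},{"x":-0.175,"y":-0.102,"z":-0.035,"rz":34.5}]'
python3 -c "
from h import *
delta([.628,.148,.25])"
```

```text
t 0.15 pos [0.2418 0.6295 0.2148] F [ 0.2 -0.1 -0.1] gap 0.0852 grip 0.0
shift mm [-533.2 -311.1  -34.7] rot [-9.000e-02  6.000e-02  6.898e+01]validation failed for argument at $[0]...
```

```bash
python3 -m handwheel '[{"jaw":0.085,"x":-0.035,"y":-0.02,"z":-0.008,"rx":0,"ry":0,"rz":6.9},{"jaw":0.085,"x":-0.07,"y":-0.041,"z":-0.016,"rx":0,"ry":0,"rz":13.8},{"jaw":0.085,"x":-0.105,"y":-0.061,"z":-0.024,"rx":0,"ry":0,"rz":20.7},{"jaw":0.085,"x":-0.14,"y":-0.082,"z":-0.03,"rx":0,"ry":0,"rz":27.6},{"jaw":0.085,"x":-0.175,"y":-0.102,"z":-0.035,"rx":0,"ry":0,"rz":34.5}]'
python3 -c "
from h import *
delta([.628,.148,.25])"
```

```text
time_s: 0.57
ee_pos: [0.3695, 0.4706, 0.2512]
orientation: [[-0.562, 0.827, 0.0], [0.827, 0.562, 0.0], [-0.0, 0.0, -1.0]]
wrist_force: [0.1, -0.6, 0.9]
finger_gap: 0.0854
grasp_force: 0.0
t 0.57 pos [0.3695 0.4706 0.2512] F [ 0.1 -0.6  0.9] gap 0.0854 grip 0.0
shift mm [-412.1   32.6    1.2] rot [1.000e-02 0.000e+00 3.418e+01]
```

```bash
python3 -m handwheel '[{"jaw":0.085,"x":-0.041,"y":0.003,"z":0,"rx":0,"ry":0,"rz":6.9},{"jaw":0.085,"x":-0.082,"y":0.006,"z":0,"rx":0,"ry":0,"rz":13.8},{"jaw":0.085,"x":-0.123,"y":0.01,"z":0,"rx":0,"ry":0,"rz":20.7},{"jaw":0.085,"x":-0.164,"y":0.013,"z":0,"rx":0,"ry":0,"rz":27.6},{"jaw":0.085,"x":-0.205,"y":0.016,"z":0,"rx":0,"ry":0,"rz":34.2}]'
python3 -c "
from h import *
delta([.628,.148,.25])"
```

```text
time_s: 0.98
ee_pos: [0.4988, 0.3103, 0.2507]
orientation: [[0.001, 1.0, -0.0], [1.0, -0.001, -0.0], [-0.0, -0.0, -1.0]]
wrist_force: [1.1, 1.1, 1.3]
finger_gap: 0.0851
grasp_force: 0.0
t 0.98 pos [0.4988 0.3103 0.2507] F [1.1 1.1 1.3] gap 0.0851 grip 0.0
shift mm [-162.2  129.3    0.7] rot [-0.01  0.   -0.05]
```

```bash
python3 -m handwheel '[{"jaw":0.085,"x":-0.03,"y":0.025,"z":0,"rx":0,"ry":0,"rz":0},{"jaw":0.085,"x":-0.06,"y":0.05,"z":0,"rx":0,"ry":0,"rz":0},{"jaw":0.085,"x":-0.09,"y":0.075,"z":0,"rx":0,"ry":0,"rz":0},{"jaw":0.085,"x":-0.12,"y":0.1,"z":0,"rx":0,"ry":0,"rz":0},{"jaw":0.085,"x":-0.14,"y":0.127,"z":0,"rx":0,"ry":0,"rz":0}]'
python3 -m handwheel '[{"jaw":0.05,"x":-0.021,"y":0,"z":0,"rx":0,"ry":0,"rz":0},{"jaw":0.05,"x":-0.021,"y":0,"z":0,"rx":0,"ry":0,"rz":0},{"jaw":0.05,"x":-0.021,"y":0,"z":0,"rx":0,"ry":0,"rz":0},{"jaw":0.05,"x":-0.021,"y":0,"z":0,"rx":0,"ry":0,"rz":0}]'
python3 -c "
from h import *
delta([.628,.148,.25]); s=snap('wrist','w1.png'); t=snap('top','t1.png')
for n,X in [('dial',(.6273,.1482,.1526)),('flange',(.6278,.1482,.1055))]: print(n,proj(s,X,True))
w=cv2.imread('pics/w1.png')[:, :];tt=cv2.imread('pics/t1.png')[110:250,160:330]
cv2.imwrite('pics/w1b.png',np.vstack([cv2.resize(w,(800,600))[:600]]))
cv2.imwrite('pics/t1b.png',cv2.resize(tt,None,fx=4,fy=4,interpolation=2))"
```

```text
time_s: 1.4
ee_pos: [0.6264, 0.1698, 0.2506]
orientation: [[-0.004, 1.0, -0.001], [1.0, 0.004, -0.001], [-0.001, -0.001, -1.0]]
wrist_force: [-0.8, 0.1, -0.2]
finger_gap: 0.085
grasp_force: 0.0
time_s: 1.73
ee_pos: [0.6254, 0.1522, 0.2505]
orientation: [[-0.005, 1.0, -0.001], [1.0, 0.005, 0.001], [0.001, -0.001, -1.0]]
wrist_force: [-0.4, 0.3, 0.5]
finger_gap: 0.0501
grasp_force: 0.0
t 1.73 pos [0.6254 0.1522 0.2505] F [-0.4  0.3  0.5] gap 0.0501 grip 0.0
shift mm [-4.2  2.5  0.5] rot [-0.05 -0.03  0.27]
dial [254.22892397 190.18142282]
flange [254.54898247 177.76652517]
```

View pics/w1b.png

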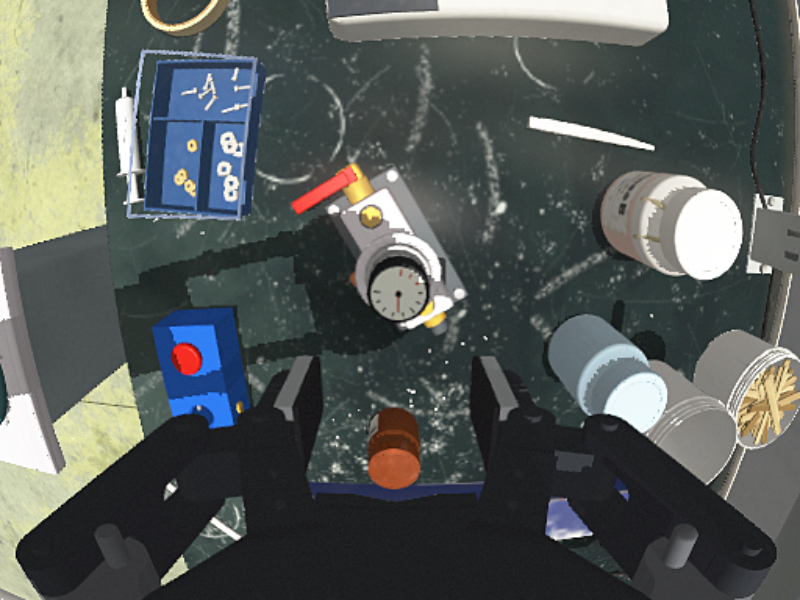

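The wrist view (scaled 1.5625 times) shows the dial at (399,291), about midway between the fingers, and the flange behind it at about (399,266). I'll take a second view with the arm settled to settle the y coordinate.

```bash
cat >> h.py <<'E'
def dial(s,guess,r=40,thr=150):
    g=cv2.cvtColor(np.array(s['frame']),cv2.COLOR_RGB2HSV); u,v=map(int,guess)
    m=((g[...,2]>thr)&(g[...,1]<70)).astype(np.uint8)
    k=np.zeros_like(m);cv2.circle(k,(u,v),r,1,-1); m=cv2.morphologyEx(m&k,cv2.MORPH_CLOSE,np.ones((5,5)))
    n,l,st,c=cv2.connectedComponentsWithStats(m); i=l[v,u]; return c[i],st[i]
E
python3 -c "
from h import *
s=snap('wrist','w2.png'); delta([.628,.148,.25])
for n,X in [('dial',(.6273,.1482,.1526)),('flange',(.6278,.1482,.1055))]: print(n,proj(s,X,True))
for f in ('w1','w2'): 
  for th in (120,150,170): print(dial(load(f),(255,184),40,th))"
python3 -m handwheel '[{"jaw":0.05,"x":0.02,"y":0.001,"z":0.0,"rx":0,"ry":0,"rz":0},{"jaw":0.05,"x":0.04,"y":0.001,"z":0,"rx":0,"ry":0,"rz":0},{"jaw":0.05,"x":0.06,"y":0.001,"z":0,"rx":0,"ry":0,"rz":0},{"jaw":0.05,"x":0.06,"y":0.001,"z":0,"rx":0,"ry":0,"rz":0},{"jaw":0.05,"x":0.06,"y":0.001,"z":0,"rx":0,"ry":0,"rz":0}]'
python3 -c "
from h import *
vision.snapshot('wrist');s=snap('wrist','w3.png'); delta([.628,.148,.25])
for n,X in [('dial',(.6273,.1482,.1526)),('flange',(.6278,.1482,.1055))]: print(n,proj(s,X,True))
cv2.imwrite('pics/w3b.png',cv2.resize(cv2.imread('pics/w3.png')[120:320,150:410],None,fx=3,fy=3,interpolation=2))
"
```

```text
t 1.88 pos [0.6254 0.1531 0.251 ] F [ 0.5 -0.  -0.3] gap 0.0501 grip 0.0
shift mm [-5.1  2.6  1. ] rot [ 0.   -0.02  0.38]
dial [254.26994398 190.86143245]
flange [254.55426384 178.36399955]
(array([260.74938661, 176.66947073]), array([ 227,  144,   69,   69, 2853], dtype=int32))
(array([258.17968057, 177.74534161]), array([ 228,  144,   67,   67, 2254], dtype=int32))
(array([255.43941525, 191.57967908]), array([     0,      0,    512,    384, 195503], dtype=int32))
(array([260.12547926, 176.36110143]), array([ 227,  144,   69,   67, 2869], dtype=int32))
(array([257.93569845, 177.56008869]), array([ 228,  144,   67,   67, 2255], dtype=int32))
(array([263.85734665, 192.62054208]), array([238, 172,  57,  39, 701], dtype=int32))
time_s: 2.3
ee_pos: [0.626, 0.2137, 0.251]
orientation: [[-0.008, 1.0, 0.0], [1.0, 0.008, -0.0], [-0.0, 0.0, -1.0]]
wrist_force: [-0.1, -0.2, -0.7]
finger_gap: 0.0501
grasp_force: 0.0
t 2.4 pos [0.6262 0.2121 0.2509] F [-0.4 -0.   0.8] gap 0.0498 grip 0.0
shift mm [-64.1   1.4   1. ] rot [0.   0.03 0.36]
dial [252.89870312 250.17372471]
flange [253.34460532 230.55257711]
```

View pics/w3b.png

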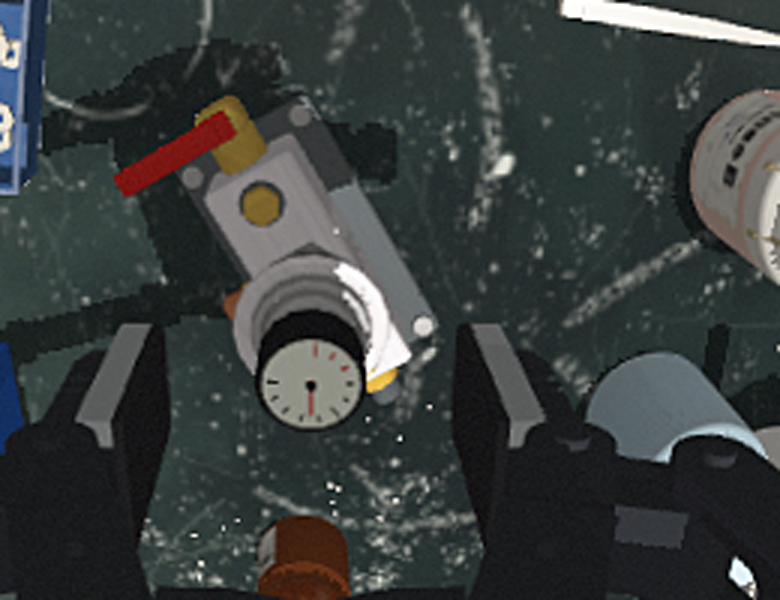

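Here the dial is at (253.3,247.7) full-frame and the flange at about (254.1,225.5).

```bash
python3 -c "
from h import *
t=load('top0');s=load('side0');w1=load('w1');w3=load('w3')
r=[ray(t,233.8,170.6),ray(s,246.6,194.6),ray(w1,255.1,185.9,True),ray(w3,253.3,247.7,True)]
for k in ([0,1],[2,3],[0,1,2,3],[1,2,3]): X,e=tri([r[i] for i in k]); print(k,X.round(4),np.round(e,4))
r=[ray(t,234.6,174.0),ray(s,247.0,209.6),ray(w1,255.1,170.,True),ray(w3,254.1,225.5,True)]
for k in ([0,1],[2,3],[0,1,2,3]): X,e=tri([r[i] for i in k]); print('fl',k,X.round(4),np.round(e,4))
for w in (w1,w3): print(-w['R'].T@w['t'])
"
```

```text
[0, 1] [0.6273 0.1482 0.1526] [0.0003 0.0003]
[2, 3] [0.6278 0.1536 0.1579] [0.0002 0.0002]
[0, 1, 2, 3] [0.6276 0.15   0.1525] [0.0018 0.0014 0.0021 0.0008]
[1, 2, 3] [0.6278 0.1535 0.1574] [0.0001 0.0002 0.0002]
fl [0, 1] [0.6278 0.1482 0.1055] [0.0009 0.0009]
fl [2, 3] [0.6284 0.1588 0.1161] [0.0001 0.0001]
fl [0, 1, 2, 3] [0.6282 0.1524 0.106 ] [0.0044 0.0026 0.0042 0.002 ]
[0.62597458 0.22163193 0.4082155 ]
[0.62631553 0.28228716 0.40855372]
```

```bash
python3 -m handwheel '[{"jaw":0.05,"x":-0.03,"y":0.001,"z":0.0,"rx":0,"ry":0,"rz":0.3},{"jaw":0.05,"x":-0.063,"y":0.001,"z":0,"rx":0,"ry":0,"rz":0.3},{"jaw":0.05,"x":-0.063,"y":0.001,"z":0.03,"rx":0,"ry":0,"rz":0.3},{"jaw":0.05,"x":-0.063,"y":0.001,"z":0.06,"rx":0,"ry":0,"rz":0.3},{"jaw":0.05,"x":-0.063,"y":0.001,"z":0.06,"rx":0,"ry":0,"rz":0.3}]'
python3 -c "
from h import *
vision.snapshot('wrist');s=snap('wrist','w4.png'); delta([.628,.150,.135])
cv2.imwrite('pics/w4b.png',cv2.resize(cv2.imread('pics/w4.png')[110:300,150:360],None,fx=3,fy=3,interpolation=2))
print(proj(s,[.6276,.15,.1495],True))
"
```

```text
time_s: 2.82
ee_pos: [0.6237, 0.1464, 0.1843]
orientation: [[0.002, 1.0, -0.011], [1.0, -0.002, -0.002], [-0.002, -0.011, -1.0]]
wrist_force: [-2.6, 0.1, -2.4]
finger_gap: 0.0501
grasp_force: 0.0
t 2.92 pos [0.6266 0.1479 0.1896] F [ 0.8 -0.6  1.1] gap 0.0503 grip 0.0
shift mm [ 2.2  1.6 54.6] rot [-0.21  0.05 -0.06]
[256.33944237 204.56024423]
```

View pics/w4b.png

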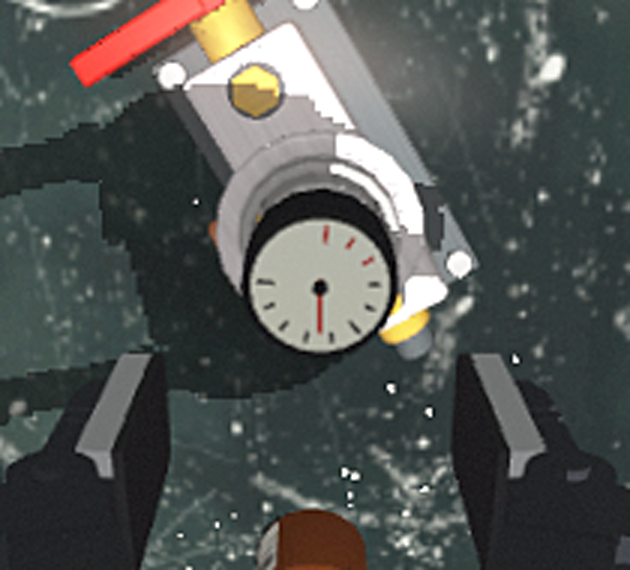

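The dial is at (256.5,205.2), against (256.3,204.6) predicted, so the axis is at x 0.6276, y 0.150. Descending beside the gauge.

```bash
python3 -m handwheel '[{"jaw":0.05,"x":0.002,"y":0.0013,"z":0.015,"rx":0,"ry":0,"rz":0},{"jaw":0.05,"x":0.002,"y":0.0013,"z":0.03,"rx":0,"ry":0,"rz":0},{"jaw":0.05,"x":0.002,"y":0.0013,"z":0.045,"rx":0,"ry":0,"rz":0},{"jaw":0.05,"x":0.002,"y":0.0013,"z":0.054,"rx":0,"ry":0,"rz":0},{"jaw":0.05,"x":0.002,"y":0.0013,"z":0.054,"rx":0,"ry":0,"rz":0}]'
python3 -m handwheel '[{"jaw":0.05,"x":0,"y":0,"z":0,"rx":0,"ry":0,"rz":0},{"jaw":0.05,"x":0,"y":0,"z":0,"rx":0,"ry":0,"rz":0},{"jaw":0.05,"x":0,"y":0,"z":0,"rx":0,"ry":0,"rz":0}]'
python3 -c "
from h import *
delta([.6276,.150,.123])
"
```

```text
time_s: 3.33
ee_pos: [0.6288, 0.1509, 0.1363]
orientation: [[-0.0, 1.0, -0.001], [1.0, 0.0, -0.0], [-0.0, -0.001, -1.0]]
wrist_force: [-0.2, -0.1, -0.7]
finger_gap: 0.0498
grasp_force: 0.0
time_s: 3.58
ee_pos: [0.6304, 0.1511, 0.1387]
orientation: [[0.0, 1.0, 0.003], [1.0, -0.0, 0.001], [0.001, 0.003, -1.0]]
wrist_force: [-0.7, -0.8, 0.6]
finger_gap: 0.0501
grasp_force: 0.0
t 3.58 pos [0.6304 0.1511 0.1387] F [-0.7 -0.8  0.6] gap 0.0501 grip 0.0
shift mm [-1.1 -2.8 15.7] rot [ 0.16 -0.03 -0.01]
```

```bash
for i in 1 2 3; do python3 -m handwheel '[{"jaw":0.05,"x":0,"y":0,"z":0,"rx":0,"ry":0,"rz":0},{"jaw":0.05,"x":0,"y":0,"z":0,"rx":0,"ry":0,"rz":0}]' | grep -E 'time|pos|force'; done; python3 -c "
from h import *
s=snap('wrist','w5.png');print((-s['R'].T@s['t']).round(4)); print(proj(s,[.6276,.15,.1495],True))
for i in range(4): delta([.6276,.15,.123]); vision.snapshot('wrist')
print((-load('w4')['R'].T@load('w4')['t']).round(4),(-load('w0') ['R'].T@load('w0')['t']) if 0 else '')
cv2.imwrite('pics/w5b.png',cv2.resize(cv2.imread('pics/w5.png')[110:300,130:380],None,fx=3,fy=3,interpolation=2))"
```

```text
time_s: 3.75
ee_pos: [0.6298, 0.1509, 0.1379]
wrist_force: [-0.1, -0.2, -0.0]
grasp_force: 0.0
time_s: 3.92
ee_pos: [0.6293, 0.1508, 0.1371]
wrist_force: [-1.3, 1.5, 0.0]
grasp_force: 0.0
time_s: 4.08
ee_pos: [0.6292, 0.1508, 0.1368]
wrist_force: [-0.6, -0.5, 0.5]
grasp_force: 0.0
[0.6299 0.2203 0.2945]
[248.62006083 241.06473399]
t 4.13 pos [0.6292 0.1508 0.1368] F [ 0.1 -1.5 -0. ] gap 0.0499 grip 0.0
shift mm [-0.8 -1.6 13.8] rot [-0.01  0.   -0.02]
t 4.18 pos [0.6291 0.1508 0.1368] F [ 0.6 -0.  -0. ] gap 0.0501 grip 0.0
shift mm [-0.8 -1.5 13.8] rot [-0.01  0.   -0.02]
t 4.23 pos [0.6292 0.1508 0.1368] F [0.1 0.2 0.4] gap 0.0499 grip 0.0
shift mm [-0.8 -1.6 13.8] rot [-0.01  0.   -0.02]
t 4.28 pos [0.6292 0.1508 0.1368] F [-0.9  0.3  0.4] gap 0.0499 grip 0.0
shift mm [-0.8 -1.6 13.8] rot [-0.01  0.   -0.02]
[0.6269 0.2169 0.3444]
```

View pics/w5b.png

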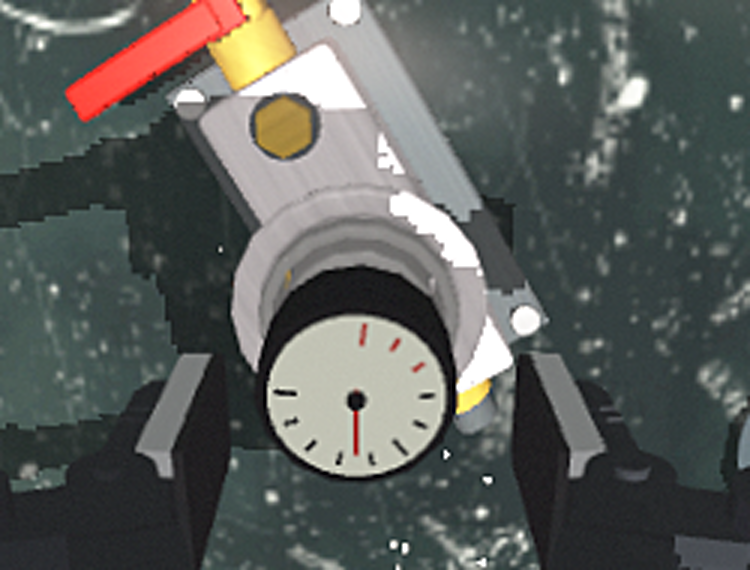

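Dial at (248.3,243.3) and x agrees. The fingers need about 1.6 mm less in x and about 1 mm less in y. I'll correct this while going down to just above the flange.

```bash
cat >> h.py <<'E'
def look(f,u=240,v=243):
    vision.snapshot('wrist'); s=snap('wrist',f+'.png'); c,st=dial(s,(u,v),60,140)
    print('dial px',c.round(1),'box',st); delta([.6276,.149,.123]); return s
E
python3 -m handwheel '[{"jaw":0.05,"x":-0.001,"y":-0.001,"z":0.002,"rx":0,"ry":0,"rz":0},{"jaw":0.05,"x":-0.0015,"y":-0.0016,"z":0.004,"rx":0,"ry":0,"rz":0},{"jaw":0.05,"x":-0.0015,"y":-0.0016,"z":0.006,"rx":0,"ry":0,"rz":0},{"jaw":0.05,"x":-0.0015,"y":-0.0016,"z":0.008,"rx":0,"ry":0,"rz":0},{"jaw":0.05,"x":-0.0015,"y":-0.0016,"z":0.008,"rx":0,"ry":0,"rz":0}]'|tail -3
python3 -m handwheel '[{"jaw":0.05,"x":0,"y":0,"z":0.001,"rx":0,"ry":0,"rz":0},{"jaw":0.05,"x":0,"y":0,"z":0.002,"rx":0,"ry":0,"rz":0},{"jaw":0.05,"x":0,"y":0,"z":0.002,"rx":0,"ry":0,"rz":0},{"jaw":0.05,"x":0,"y":0,"z":0.002,"rx":0,"ry":0,"rz":0}]'|tail -3
python3 -c "
from h import *
look('a1')"
```

```text
wrist_force: [0.9, 0.0, 0.5]
finger_gap: 0.0501
grasp_force: 0.0
wrist_force: [-0.2, -0.4, -0.1]
finger_gap: 0.0498
grasp_force: 0.0
dial px [249.6 233.6] box [ 207  183   93   93 4287]
t 5.18 pos [0.6277 0.1494 0.127 ] F [ 0.3  0.  -0.5] gap 0.0501 grip 0.0
shift mm [-0.4 -0.1  4. ] rot [ 0.01 -0.   -0.01]
```

```bash
cat >> h.py <<'E'
def dial(s,guess,r=60,thr=140):
    g=cv2.medianBlur(cv2.cvtColor(np.array(s['frame']),cv2.COLOR_RGB2GRAY),3)
    c=cv2.HoughCircles(g[150:384,170:330],cv2.HOUGH_GRADIENT,1.5,200,param1=150,param2=20,minRadius=22,maxRadius=40)
    return c[0,0,:2]+[170,150],c[0,0,2]
E
python3 -m handwheel '[{"jaw":0.05,"x":0,"y":0,"z":0.001,"rx":0,"ry":0,"rz":0},{"jaw":0.05,"x":0,"y":0,"z":0.002,"rx":0,"ry":0,"rz":0},{"jaw":0.05,"x":0,"y":0,"z":0.003,"rx":0,"ry":0,"rz":0},{"jaw":0.05,"x":0,"y":0,"z":0.003,"rx":0,"ry":0,"rz":0},{"jaw":0.05,"x":0,"y":0,"z":0.003,"rx":0,"ry":0,"rz":0}]'|tail -3
python3 -c "
from h import *
print(dial(load('w5'),0),dial(load('a1'),0));look('a2')"
```

```text
wrist_force: [-1.2, 0.1, 1.0]
finger_gap: 0.0501
grasp_force: 0.0
(array([251.75, 228.75]), np.float32(39.1)) (array([251.75, 236.25]), np.float32(39.1))
dial px [251.8 240.8] box 37.45
t 5.7 pos [0.6276 0.1493 0.1239] F [-0.4  0.1 -0. ] gap 0.0505 grip 0.0
shift mm [-0.3  0.   0.9] rot [-0.   -0.   -0.02]
```

```bash
cat >> h.py <<'E'
def dial(s,guess=0,r=60,thr=140):
    T=np.array(load('w5')['frame'])[212:275,217:280]   # centred on (248.3,243.3)
    best=None
    for k in np.arange(.9,1.3,.02):
        t=cv2.resize(T,None,fx=k,fy=k); m=cv2.matchTemplate(np.array(s['frame']),t,cv2.TM_CCOEFF_NORMED)
        _,v,_,l=cv2.minMaxLoc(m)
        if best is None or v>best[0]: best=(v,k,np.array([l[0]+31.3*k,l[1]+31.3*k]))
    p=best[2]; zs=np.arange(.13,.18,.0005); e=[abs(proj(s,[.6276,.149,z],True)[1]-p[1]) for z in zs]
    return p,(round(float(best[1]),2),round(float(best[0]),2),'z',round(float(zs[np.argmin(e)]),4))
E
python3 -m handwheel '[{"jaw":0.05,"x":0,"y":0,"z":0.001,"rx":0,"ry":0,"rz":0},{"jaw":0.05,"x":0,"y":0,"z":0.002,"rx":0,"ry":0,"rz":0},{"jaw":0.05,"x":0,"y":0,"z":0.002,"rx":0,"ry":0,"rz":0},{"jaw":0.05,"x":0,"y":0,"z":0.002,"rx":0,"ry":0,"rz":0}]'|tail -3
python3 -c "
from h import *
for f in ('w5','a1','a2'):print(dial(load(f)))
look('a3')"
```

```text
wrist_force: [-0.3, -0.7, -0.1]
finger_gap: 0.0499
grasp_force: 0.0
(array([248.3, 243.3]), (1.0, 1.0, 'z', 0.15))
(array([251.178, 249.178]), (1.06, 0.97, 'z', 0.15))
(array([250.804, 251.804]), (1.08, 0.96, 'z', 0.15))
dial px [250.8 253.8] box (1.08, 0.96, 'z', 0.15)
t 6.13 pos [0.6276 0.1493 0.1219] F [-0.4  0.3 -0.2] gap 0.0501 grip 0.0
shift mm [-0.3 -0.  -1.1] rot [-0.    0.   -0.02]
```

```bash
for i in 1 2 3 4; do python3 -m handwheel '[{"jaw":0.05,"x":0,"y":0,"z":0.0005,"rx":0,"ry":0,"rz":0},{"jaw":0.05,"x":0,"y":0,"z":0.001,"rx":0,"ry":0,"rz":0},{"jaw":0.05,"x":0,"y":0,"z":0.001,"rx":0,"ry":0,"rz":0},{"jaw":0.05,"x":0,"y":0,"z":0.001,"rx":0,"ry":0,"rz":0}]'|grep -E 'pos|wrist'; done
python3 -c "
from h import *
look('a4')"
```

```text
ee_pos: [0.6276, 0.1493, 0.1208]
wrist_force: [0.1, 0.3, 0.9]
ee_pos: [0.6275, 0.1493, 0.1198]
wrist_force: [0.2, -0.6, -0.0]
ee_pos: [0.6276, 0.1493, 0.1188]
wrist_force: [-0.0, 0.1, -0.2]
ee_pos: [0.6276, 0.1493, 0.1178]
wrist_force: [-0.6, 0.2, 0.6]
dial px [251.1 258.1] box (1.12, 0.96, 'z', 0.1505)
t 7.57 pos [0.6276 0.1493 0.1179] F [ 0.1 -0.6 -0.1] gap 0.0499 grip 0.0
shift mm [-0.3 -0.  -5.1] rot [-0.    0.   -0.01]
```

```bash
for i in 1 2 3 4; do python3 -m handwheel '[{"jaw":0.05,"x":0,"y":0,"z":0.0005,"rx":0,"ry":0,"rz":0},{"jaw":0.05,"x":0,"y":0,"z":0.001,"rx":0,"ry":0,"rz":0},{"jaw":0.05,"x":0,"y":0,"z":0.001,"rx":0,"ry":0,"rz":0}]'|grep -E 'pos|wrist'; done
python3 -c "
from h import *
look('a5')"
```

```text
ee_pos: [0.6276, 0.1493, 0.1167]
wrist_force: [-0.3, -0.4, -0.3]
ee_pos: [0.6275, 0.1493, 0.1157]
wrist_force: [-0.1, 0.0, -0.4]
ee_pos: [0.6275, 0.1493, 0.1148]
wrist_force: [-0.2, 0.3, -0.1]
ee_pos: [0.6275, 0.1493, 0.1137]
wrist_force: [0.4, 0.3, -0.1]
dial px [250.7 261.7] box (1.14, 0.94, 'z', 0.1495)
t 8.67 pos [0.6276 0.1493 0.1138] F [-0.3  0.7 -0.2] gap 0.0501 grip 0.0
shift mm [-0.3  0.  -9.2] rot [-0.01  0.   -0.02]
```

```bash
for i in 1 2 3; do python3 -m handwheel '[{"jaw":0.05,"x":0,"y":0,"z":0.0005,"rx":0,"ry":0,"rz":0},{"jaw":0.05,"x":0,"y":0,"z":0.001,"rx":0,"ry":0,"rz":0},{"jaw":0.05,"x":0,"y":0,"z":0.001,"rx":0,"ry":0,"rz":0}]'|grep -E 'pos|wrist'; done
python3 -c "
from h import *
s=look('a6')
cv2.imwrite('pics/a6b.png',cv2.resize(cv2.imread('pics/a6.png')[130:330,120:380],None,fx=3,fy=3,interpolation=2))"
```

```text
ee_pos: [0.6275, 0.1493, 0.1128]
wrist_force: [0.1, -0.5, -0.2]
ee_pos: [0.6275, 0.1493, 0.1117]
wrist_force: [-0.1, 0.4, -0.3]
ee_pos: [0.6275, 0.1493, 0.1107]
wrist_force: [0.0, -0.4, 0.7]
dial px [251.3 265.3] box (1.16, 0.94, 'z', 0.15)
t 9.52 pos [0.6276 0.1493 0.1108] F [-0.2  0.4  0.3] gap 0.05 grip 0.0
shift mm [ -0.3  -0.  -12.2] rot [-0.01  0.   -0.02]
```

View pics/a6b.png

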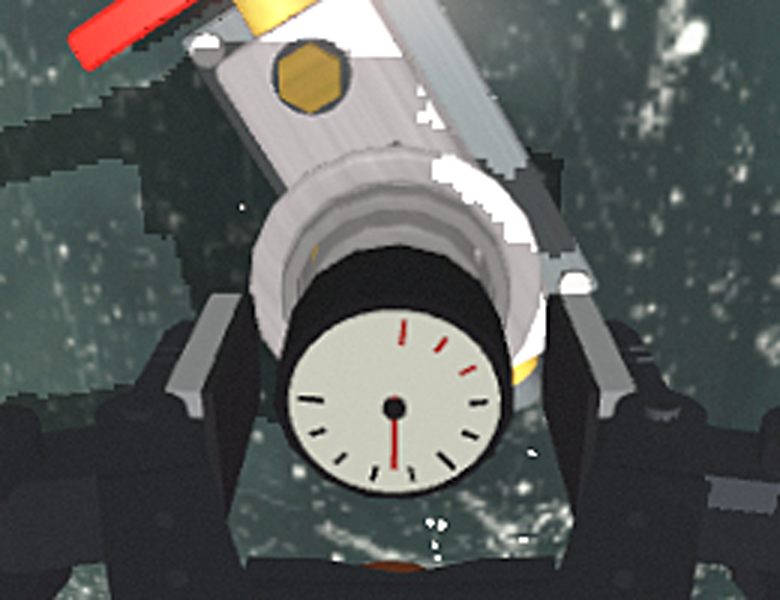

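The dial is at (251,265) in the full frame. The finger ends, at about (200,228) and (303,228), still look well above the flange, so I'll check them by projection.

```bash
python3 -c "
from h import *
s=load('a6'); p=np.array(telemetry.observe()['ee_pos'])
for dz in (-17,-11,-5,0): print(dz,[(3*(proj(s,p+np.array([x,y,dz])/1000,True)-[120,130])).round(0) for x in(-25,25) for y in (11,-11)])
for z in (.106,.098): print(z,[(3*(proj(s,[.6276+x,.149+y,z],True)-[120,130])).round(0) for x,y in((-.029,0),(.029,0),(0,.029))])
"
```

```text
-17 [array([275., 219.]), array([280., 315.]), array([516., 219.]), array([511., 315.])]
-11 [array([271., 228.]), array([276., 327.]), array([520., 228.]), array([515., 327.])]
-5 [array([267., 238.]), array([273., 339.]), array([523., 238.]), array([518., 339.])]
0 [array([263., 247.]), array([269., 350.]), array([527., 247.]), array([521., 351.])]
0.106 [array([250., 292.]), array([541., 292.]), array([395., 150.])]
0.098 [array([256., 276.]), array([535., 276.]), array([395., 140.])]
```

```bash
for i in 1 2 3; do python3 -m handwheel '[{"jaw":0.05,"x":0,"y":0,"z":0.0005,"rx":0,"ry":0,"rz":0},{"jaw":0.05,"x":0,"y":0,"z":0.001,"rx":0,"ry":0,"rz":0},{"jaw":0.05,"x":0,"y":0,"z":0.001,"rx":0,"ry":0,"rz":0}]'|grep -E 'pos|wrist'; done
python3 -c "
from h import *
look('a7'); snap('side','s7.png')
cv2.imwrite('pics/s7b.png',cv2.resize(cv2.imread('pics/s7.png')[160:260,190:310],None,fx=6,fy=6,interpolation=2))"
```

```text
ee_pos: [0.6275, 0.1493, 0.1097]
wrist_force: [0.1, 0.5, 1.1]
ee_pos: [0.6275, 0.1493, 0.1087]
wrist_force: [-0.0, 0.4, 0.4]
ee_pos: [0.6275, 0.1493, 0.1077]
wrist_force: [-0.5, -0.4, -0.1]
dial px [250.9 268.9] box (1.18, 0.93, 'z', 0.1505)
t 10.37 pos [0.6276 0.1493 0.1078] F [ 0.4 -0.1 -0.1] gap 0.0497 grip 0.0
shift mm [ -0.3   0.  -15.2] rot [-0.    0.   -0.02]
```

View pics/s7b.png

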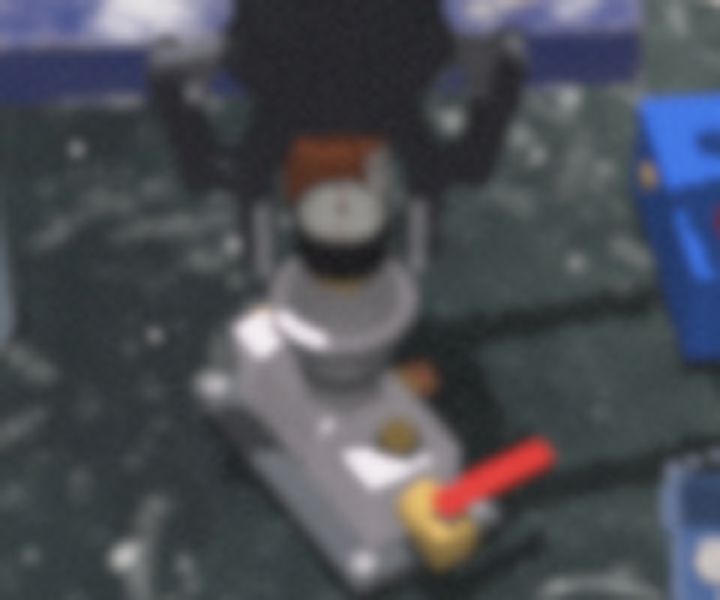

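Side crop (6 times): the finger ends are at about (265,268) and (415,268). The flange spans columns 275 to 418 at row 305, so the ends appear to be above it. I'll compute their height.

```bash
python3 -c "
from h import *
s=load('s7')
for y in (.16,.149,.138):
  for u,v in((265,268),(415,268),(345,305)):
    c,d=ray(s,190+u/6-.4,160+v/6-.4); print(y,(c+d*(y-c[1])/d[1]).round(4))
"
```

```text
0.16 [0.6575 0.16   0.1349]
0.16 [0.6001 0.16   0.1324]
0.16 [0.6271 0.16   0.1139]
0.149 [0.6577 0.149  0.1246]
0.149 [0.5993 0.149  0.122 ]
0.149 [0.6268 0.149  0.1032]
0.138 [0.6579 0.138  0.1143]
0.138 [0.5984 0.138  0.1117]
0.138 [0.6264 0.138  0.0925]
```

```bash
python3 -c "
from h import *
s=load('s7');w=load('a7')
for a,b in (((262,268),(564,297)),((422,268),(226,297))):
  print(tri([ray(s,190+a[0]/6-.4,160+a[1]/6-.4),ray(w,120+b[0]/3,130+b[1]/3,True)]))
"
```

```text
(array([0.65685512, 0.16082484, 0.13465335]), [np.float64(0.001925532948471651), np.float64(0.0019255329484717577)])
(array([0.59854381, 0.15985948, 0.13157607]), [np.float64(0.001185651508705087), np.float64(0.0011856515087051115)])
```

Both views put the real finger ends at z of about 0.133, at the expected x and y. They are still about 27 mm above the flange at 0.106, so the reported TCP does not match the real tips. I'll carry on down by feel.

```bash
for i in 1 2 3; do python3 -m handwheel '[{"jaw":0.05,"x":0,"y":0,"z":0.0015,"rx":0,"ry":0,"rz":0},{"jaw":0.05,"x":0,"y":0,"z":0.003,"rx":0,"ry":0,"rz":0},{"jaw":0.05,"x":0,"y":0,"z":0.0045,"rx":0,"ry":0,"rz":0},{"jaw":0.05,"x":0,"y":0,"z":0.006,"rx":0,"ry":0,"rz":0}]'|grep -E 'pos|wrist'; done
python3 -c "
from h import *
look('a8')
"
```

```text
ee_pos: [0.6275, 0.1493, 0.1016]
wrist_force: [0.2, -0.4, -0.3]
ee_pos: [0.6276, 0.1493, 0.0957]
wrist_force: [-0.4, -0.1, -0.6]
ee_pos: [0.6277, 0.1494, 0.0906]
wrist_force: [-2.9, -0.8, 9.4]
dial px [250.1 291.1] box (1.28, 0.84, 'z', 0.1505)
t 11.52 pos [0.6277 0.1494 0.0907] F [-1.5 -0.4  4.6] gap 0.05 grip 2.1
shift mm [ -0.4  -0.1 -32.3] rot [ 0.    0.   -0.01]
```

```bash
for i in 1 2 3; do python3 -m handwheel '[{"jaw":0.05,"x":0,"y":0,"z":0.0003,"rx":0,"ry":0,"rz":0},{"jaw":0.05,"x":0,"y":0,"z":0.0005,"rx":0,"ry":0,"rz":0},{"jaw":0.05,"x":0,"y":0,"z":0.0005,"rx":0,"ry":0,"rz":0}]'|grep -E 'pos|force'; done
python3 -c "
from h import *
s=look('a9')
"
```

```text
ee_pos: [0.6277, 0.1493, 0.0906]
wrist_force: [-2.8, -1.3, 6.9]
grasp_force: 3.3
ee_pos: [0.6277, 0.1494, 0.0905]
wrist_force: [-4.0, -0.9, 7.3]
grasp_force: 4.2
ee_pos: [0.6277, 0.1494, 0.0902]
wrist_force: [-4.1, -0.5, 9.2]
grasp_force: 4.5
dial px [250.1 292.1] box (1.28, 0.82, 'z', 0.1505)
t 12.37 pos [0.6277 0.1493 0.0901] F [-4.8 -1.1  9.5] gap 0.0501 grip 4.5
shift mm [ -0.3  -0.1 -32.9] rot [ 0.02 -0.   -0.02]
```

```bash
python3 -c "
from h import *
snap('side','s9.png')
a=cv2.resize(cv2.imread('pics/a9.png')[150:350,150:350],(600,600),interpolation=2)
b=cv2.resize(cv2.imread('pics/s9.png')[170:245,222:272],(200,300),interpolation=2)
t=cv2.resize(cv2.imread('pics/t1.png')[230:290,250:330],(200,150))
cv2.imwrite('pics/m9.png',np.hstack([a,np.vstack([b,t,t])]))"
```

```text
(no output)
```

View pics/m9.png

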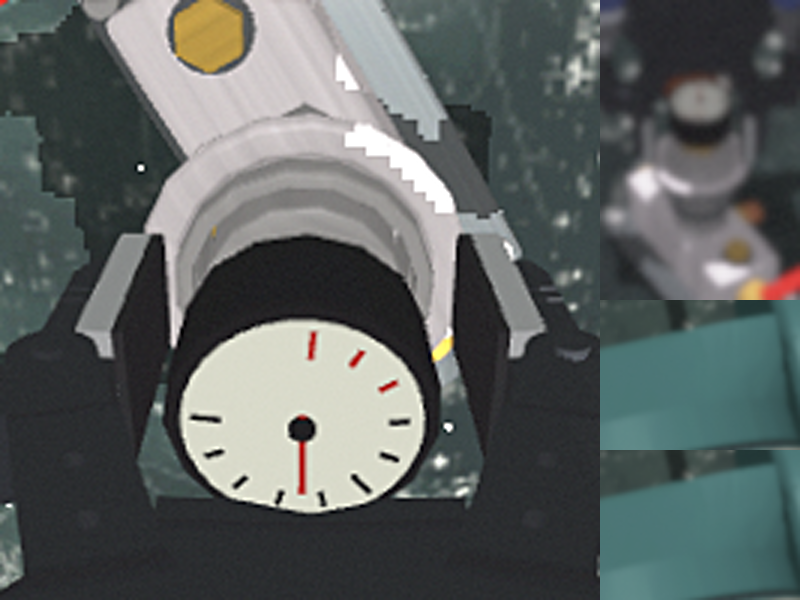

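The fingertips rest on the flange on both sides; the dial is at (302,428) in the crop, about 1 mm toward -x of the finger centre. Pressing on in small steps.

```bash
for i in 1 2 3 4; do python3 -m handwheel '[{"jaw":0.05,"x":0,"y":0,"z":0.0003,"rx":0,"ry":0,"rz":0},{"jaw":0.05,"x":0,"y":0,"z":0.0005,"rx":0,"ry":0,"rz":0},{"jaw":0.05,"x":0,"y":0,"z":0.0005,"rx":0,"ry":0,"rz":0}]'|grep -E 'pos|force'; python3 -c "
from h import *
print(dial(vision.snapshot('wrist')))"; done
```

```text
ee_pos: [0.6277, 0.1494, 0.0897]
wrist_force: [-3.2, -0.4, 9.4]
grasp_force: 4.7
(array([250.064, 292.064]), (1.28, 0.81, 'z', 0.15))
ee_pos: [0.6277, 0.1494, 0.0893]
wrist_force: [-4.4, -0.0, 9.0]
grasp_force: 4.8
(array([250.064, 293.064]), (1.28, 0.8, 'z', 0.1505))
ee_pos: [0.6277, 0.1494, 0.0888]
wrist_force: [-3.9, -0.2, 10.5]
grasp_force: 4.9
(array([250.064, 293.064]), (1.28, 0.78, 'z', 0.15))
ee_pos: [0.6277, 0.1494, 0.0884]
wrist_force: [-3.6, 0.4, 9.7]
grasp_force: 5.0
(array([250.064, 294.064]), (1.28, 0.77, 'z', 0.15))
```

```bash
cat >> h.py <<'E'
def dial(s,*a):
    T=np.array(load('a9')['frame'])[256:314,208:294]; best=None; c0=np.array([250.3-208,292.3-256])
    for k in np.arange(.92,1.22,.01):
        m=cv2.matchTemplate(np.array(s['frame']),cv2.resize(T,None,fx=k,fy=k),cv2.TM_CCOEFF_NORMED); _,v,_,l=cv2.minMaxLoc(m)
        if best is None or v>best[0]: best=(v,k,np.array(l)+c0*k)
    p=best[2]; zs=np.arange(.13,.18,.0002); e=[abs(proj(s,[.6276,.149,z],True)[1]-p[1]) for z in zs]
    return p.round(1),(round(float(best[1]),2),round(float(best[0]),2),'z',round(float(zs[np.argmin(e)]),4))
E
for i in 1 2 3 4; do python3 -m handwheel '[{"jaw":0.05,"x":0,"y":0,"z":0.0003,"rx":0,"ry":0,"rz":0},{"jaw":0.05,"x":0,"y":0,"z":0.0005,"rx":0,"ry":0,"rz":0},{"jaw":0.05,"x":0,"y":0,"z":0.0005,"rx":0,"ry":0,"rz":0}]'|grep -E 'pos|force'; python3 -c "
from h import *
print(dial(vision.snapshot('wrist')))"; done
```

```text
ee_pos: [0.6277, 0.1494, 0.0879]
wrist_force: [-4.2, -1.0, 11.0]
grasp_force: 5.1
(array([250.1, 296. ]), (1.02, 0.96, 'z', 0.151))
ee_pos: [0.6277, 0.1494, 0.0875]
wrist_force: [-4.9, -2.0, 10.4]
grasp_force: 5.2
(array([250.1, 296. ]), (1.02, 0.96, 'z', 0.1506))
ee_pos: [0.6277, 0.1493, 0.0869]
wrist_force: [-4.7, -0.4, 10.2]
grasp_force: 5.2
(array([250.1, 297. ]), (1.02, 0.96, 'z', 0.1508))
ee_pos: [0.6277, 0.1494, 0.0864]
wrist_force: [-4.6, -1.4, 9.3]
grasp_force: 5.1
(array([250.1, 298. ]), (1.02, 0.93, 'z', 0.1508))
```

```bash
for i in 1 2 3; do python3 -m handwheel '[{"jaw":0.05,"x":0,"y":0,"z":0.0003,"rx":0,"ry":0,"rz":0},{"jaw":0.05,"x":0,"y":0,"z":0.0005,"rx":0,"ry":0,"rz":0},{"jaw":0.05,"x":0,"y":0,"z":0.0005,"rx":0,"ry":0,"rz":0}]'|grep -E 'pos|force'; python3 -c "
from h import *
print(dial(vision.snapshot('wrist')))"; done
```

```text
ee_pos: [0.6277, 0.1494, 0.0858]
wrist_force: [-4.1, -0.9, 9.7]
grasp_force: 4.9
(array([250.1, 299. ]), (1.02, 0.9, 'z', 0.1508))
ee_pos: [0.6277, 0.1494, 0.0852]
wrist_force: [-5.0, -0.4, 8.7]
grasp_force: 4.7
(array([250. , 299.8]), (1.04, 0.88, 'z', 0.1508))
ee_pos: [0.6277, 0.1494, 0.0848]
wrist_force: [-2.8, -1.7, 10.1]
grasp_force: 4.8
(array([250. , 300.8]), (1.04, 0.85, 'z', 0.151))
```

```bash
sed -i 's/\[256:314,208:294\]/[256:298,208:294]/' h.py
for i in 1 2 3; do python3 -m handwheel '[{"jaw":0.05,"x":0,"y":0,"z":0.0003,"rx":0,"ry":0,"rz":0},{"jaw":0.05,"x":0,"y":0,"z":0.0005,"rx":0,"ry":0,"rz":0},{"jaw":0.05,"x":0,"y":0,"z":0.0005,"rx":0,"ry":0,"rz":0}]'|grep -E 'pos|force'; python3 -c "
from h import *
print(dial(vision.snapshot('wrist')))"; done
```

```text
ee_pos: [0.6278, 0.1494, 0.0843]
wrist_force: [-3.7, -1.2, 10.0]
grasp_force: 4.8
(array([250. , 302.8]), (1.04, 0.97, 'z', 0.1518))
ee_pos: [0.6278, 0.1494, 0.0838]
wrist_force: [-5.2, -0.8, 10.0]
grasp_force: 4.9
(array([249.8, 304.5]), (1.06, 0.97, 'z', 0.1524))
ee_pos: [0.6277, 0.1494, 0.0834]
wrist_force: [-4.3, -1.5, 9.4]
grasp_force: 5.1
(array([249.8, 306.5]), (1.06, 0.96, 'z', 0.1532))
```

```bash
for i in 1 2; do python3 -m handwheel '[{"jaw":0.05,"x":0,"y":0,"z":0.0003,"rx":0,"ry":0,"rz":0},{"jaw":0.05,"x":0,"y":0,"z":0.0004,"rx":0,"ry":0,"rz":0},{"jaw":0.05,"x":0,"y":0,"z":0.0004,"rx":0,"ry":0,"rz":0}]'|grep -E 'pos|force'; python3 -c "
from h import *
print(dial(vision.snapshot('wrist')))"; done
```

```text
ee_pos: [0.6278, 0.1494, 0.0831]
wrist_force: [-5.6, -1.4, 9.8]
grasp_force: 5.2
(array([250.3, 307.8]), (1.07, 0.96, 'z', 0.1536))
ee_pos: [0.6277, 0.1494, 0.0827]
wrist_force: [-5.3, -0.9, 11.0]
grasp_force: 5.3
(array([249.7, 310.2]), (1.08, 0.96, 'z', 0.1546))
```

```bash
for i in 1 2; do python3 -m handwheel '[{"jaw":0.05,"x":0,"y":0,"z":0.0003,"rx":0,"ry":0,"rz":0},{"jaw":0.05,"x":0,"y":0,"z":0.0004,"rx":0,"ry":0,"rz":0},{"jaw":0.05,"x":0,"y":0,"z":0.0004,"rx":0,"ry":0,"rz":0}]'|grep -E 'pos|force'; python3 -c "
from h import *
print(dial(vision.snapshot('wrist')))"; done
```

```text
ee_pos: [0.6278, 0.1493, 0.0823]
wrist_force: [-4.3, -1.3, 10.9]
grasp_force: 5.4
(array([249.5, 313.9]), (1.1, 0.83, 'z', 0.1564))
ee_pos: [0.6277, 0.1494, 0.082]
wrist_force: [-4.3, -1.3, 10.6]
grasp_force: 5.4
(array([249.5, 314.9]), (1.1, 0.8, 'z', 0.1566))
```

The gauge has jumped to about +5.8 mm and stays there, so it is free. I'll lift off gently and confirm that it stays up.

```bash
python3 -m handwheel '[{"jaw":0.05,"x":0,"y":0,"z":-0.001,"rx":0,"ry":0,"rz":0},{"jaw":0.05,"x":0,"y":0,"z":-0.003,"rx":0,"ry":0,"rz":0},{"jaw":0.05,"x":0,"y":-0.0008,"z":-0.006,"rx":0,"ry":0,"rz":0},{"jaw":0.05,"x":0,"y":-0.0008,"z":-0.01,"rx":0,"ry":0,"rz":0},{"jaw":0.05,"x":0,"y":-0.0008,"z":-0.01,"rx":0,"ry":0,"rz":0}]'|grep -E 'pos|force'; python3 -c "
from h import *
s=snap('wrist','b1.png');print(dial(s))"
```

```text
ee_pos: [0.6273, 0.1494, 0.0905]
wrist_force: [0.0, 0.6, -0.1]
grasp_force: 0.0
(array([251.6, 300.4]), (1.03, 0.97, 'z', 0.1564))
```

```bash
python3 -m handwheel '[{"jaw":0.05,"x":0,"y":0,"z":-0.008,"rx":0,"ry":0,"rz":0},{"jaw":0.05,"x":0,"y":0,"z":-0.016,"rx":0,"ry":0,"rz":0},{"jaw":0.05,"x":0,"y":0,"z":-0.024,"rx":0,"ry":0,"rz":0},{"jaw":0.05,"x":0,"y":0,"z":-0.028,"rx":0,"ry":0,"rz":0},{"jaw":0.05,"x":0,"y":0,"z":-0.028,"rx":0,"ry":0,"rz":0}]'|grep -E 'pos|force'
python3 -m handwheel '[{"jaw":0.044,"x":0,"y":0,"z":0,"rx":0,"ry":0,"rz":0},{"jaw":0.042,"x":0,"y":0,"z":0,"rx":0,"ry":0,"rz":0},{"jaw":0.042,"x":0,"y":0,"z":0,"rx":0,"ry":0,"rz":0},{"jaw":0.04,"x":0,"y":0,"z":0,"rx":0,"ry":0,"rz":0}]' 20
python3 -c "
from h import *
s=snap('wrist','b2.png');print(dial(s)); delta([.6268,.149,.118])"
```

```text
ee_pos: [0.6283, 0.1496, 0.1201]
wrist_force: [-0.1, -0.0, -0.1]
grasp_force: 0.0
time_s: 19.03
ee_pos: [0.6264, 0.1493, 0.1172]
orientation: [[0.0, 1.0, -0.001], [1.0, -0.0, -0.0], [-0.0, -0.001, -1.0]]
wrist_force: [0.3, -0.0, -0.4]
finger_gap: 0.0399
grasp_force: 0.0
(array([253.9, 265.4]), (0.92, 0.8, 'z', 0.1566))
t 19.08 pos [0.6264 0.1492 0.1172] F [ 0.8 -0.1 -0.3] gap 0.0405 grip 0.0
shift mm [-0.2  0.4 -0.8] rot [-0.06  0.01 -0.02]
```

```bash
python3 -m handwheel '[{"jaw":0.037,"x":0,"y":0,"z":0,"rx":0,"ry":0,"rz":0},{"jaw":0.034,"x":0,"y":0,"z":0,"rx":0,"ry":0,"rz":0},{"jaw":0.03,"x":0,"y":0,"z":0,"rx":0,"ry":0,"rz":0},{"jaw":0.03,"x":0,"y":0,"z":0,"rx":0,"ry":0,"rz":0},{"jaw":0.03,"x":0,"y":0,"z":0,"rx":0,"ry":0,"rz":0}]' 40
```

```text
time_s: 19.5
ee_pos: [0.6266, 0.1493, 0.1175]
orientation: [[0.0, 1.0, -0.001], [1.0, -0.0, -0.0], [-0.0, -0.001, -1.0]]
wrist_force: [-0.3, -0.1, -0.4]
finger_gap: 0.0357
grasp_force: 39.9
```

```bash
for i in 1 2; do python3 -m handwheel '[{"jaw":0.03,"x":0,"y":0,"z":-0.0015,"rx":0,"ry":0,"rz":0},{"jaw":0.03,"x":0,"y":0,"z":-0.003,"rx":0,"ry":0,"rz":0},{"jaw":0.03,"x":0,"y":0,"z":-0.0045,"rx":0,"ry":0,"rz":0},{"jaw":0.03,"x":0,"y":0,"z":-0.005,"rx":0,"ry":0,"rz":0}]'; done; python3 -c "
from h import *
s=snap('wrist','b3.png');print(dial(s)); delta([.6268,.149,.118])"
```

```text
time_s: 19.83
ee_pos: [0.6264, 0.1493, 0.1224]
orientation: [[0.0, 1.0, -0.001], [1.0, -0.0, -0.0], [-0.0, -0.001, -1.0]]
wrist_force: [0.7, -0.1, -4.6]
finger_gap: 0.0356
grasp_force: 40.5
time_s: 20.17
ee_pos: [0.6268, 0.1494, 0.1287]
orientation: [[0.0, 1.0, 0.0], [1.0, -0.0, 0.0], [0.0, 0.0, -1.0]]
wrist_force: [-1.6, -0.8, -2.2]
finger_gap: 0.0358
grasp_force: 40.8
(array([252.9, 264.4]), (0.92, 0.84, 'z', 0.167))
t 20.22 pos [0.6269 0.1494 0.1288] F [-1.7 -0.6 -0.7] gap 0.0355 grip 40.9
shift mm [-0.4 -0.1 10.8] rot [ 0.01 -0.01 -0.01]
```

```bash
python3 -m handwheel '[{"jaw":0.03,"x":0,"y":0,"z":-0.003,"rx":0,"ry":0,"rz":0},{"jaw":0.03,"x":0,"y":0,"z":-0.006,"rx":0,"ry":0,"rz":0},{"jaw":0.03,"x":0,"y":0,"z":-0.009,"rx":0,"ry":0,"rz":0},{"jaw":0.03,"x":0,"y":0,"z":-0.012,"rx":0,"ry":0,"rz":0},{"jaw":0.03,"x":0,"y":0,"z":-0.015,"rx":0,"ry":0,"rz":0}]' | grep -E 'pos|force'; python3 -m handwheel '[{"jaw":0.03,"x":0,"y":0,"z":-0.004,"rx":0,"ry":0,"rz":0},{"jaw":0.03,"x":0,"y":0,"z":-0.008,"rx":0,"ry":0,"rz":0},{"jaw":0.03,"x":0,"y":0,"z":-0.012,"rx":0,"ry":0,"rz":0},{"jaw":0.03,"x":0,"y":0,"z":-0.016,"rx":0,"ry":0,"rz":0},{"jaw":0.03,"x":0,"y":0,"z":-0.016,"rx":0,"ry":0,"rz":0}]' | grep -E 'pos|force';python3 -m handwheel '[{"jaw":0.03,"x":0,"y":0,"z":-0.01,"rx":0,"ry":0,"rz":0},{"jaw":0.03,"x":0,"y":0,"z":-0.02,"rx":0,"ry":0,"rz":0},{"jaw":0.03,"x":0,"y":0,"z":-0.03,"rx":0,"ry":0,"rz":0},{"jaw":0.03,"x":0,"y":0,"z":-0.04,"rx":0,"ry":0,"rz":0},{"jaw":0.03,"x":0,"y":0,"z":-0.04,"rx":0,"ry":0,"rz":0}]' | grep -E 'pos|force'; python3 -c "
from h import *
s=snap('wrist','b4.png');print(dial(s)); delta([.4475,.0063,.2]);t=snap('top','t4.png')
w=load('b2'); 
for P in ([.4475,.0063,.058],): print(proj(s,P,True),proj(t,P))"
```

```text
ee_pos: [0.6271, 0.1494, 0.1435]
wrist_force: [-0.2, -0.1, -2.2]
grasp_force: 40.8
ee_pos: [0.6276, 0.1495, 0.1602]
wrist_force: [1.4, 0.3, -1.6]
grasp_force: 40.8
ee_pos: [0.6289, 0.1497, 0.2028]
wrist_force: [0.6, 0.2, -1.0]
grasp_force: 40.8
(array([252.9, 264.4]), (0.92, 0.84, 'z', 0.1798))
t 21.52 pos [0.6283 0.1496 0.2015] F [ 0.2 -0.5 -1.3] gap 0.0355 grip 40.8
shift mm [-143.4 -180.8    0.6] rot [ 0.25 -0.05 -0.02]
[113.61623604 282.62686396] [302.42371616 260.17412529]
```

```bash
python3 -c "
from h import *
s=load('b4'); p=np.array([.6283,.1496,.2015])
for dz in (-.028,.008,.016,.038): print('gauge',dz,[proj(s,p+[x,.0,dz],True).round(0) for x in (-.0105,.0105)],proj(s,p+[0,.012,dz],True).round(0))
for x in (.447,.40):
 for y in (-.03,-.02,-.01,0,.01):
  d=np.array([x,y,.2])-p; print(x,y,'socket',proj(s,np.array([.447,.007,.058])-d,True).round(0),'plug',proj(s,np.array([.444,.067,.065])-d,True).round(0))
"
```

```text
gauge -0.028 [array([235., 213.]), array([266., 213.])] [251. 196.]
gauge 0.008 [array([232., 235.]), array([269., 235.])] [251. 215.]
gauge 0.016 [array([231., 242.]), array([270., 241.])] [251. 221.]
gauge 0.038 [array([228., 262.]), array([273., 262.])] [250. 239.]
0.447 -0.03 socket [251. 139.] plug [248.  79.]
0.447 -0.02 socket [251. 149.] plug [248.  89.]
0.447 -0.01 socket [251. 158.] plug [248. 100.]
0.447 0 socket [251. 168.] plug [248. 110.]
0.447 0.01 socket [251. 177.] plug [248. 120.]
0.4 -0.03 socket [297. 139.] plug [296.  80.]
0.4 -0.02 socket [297. 149.] plug [296.  90.]
0.4 -0.01 socket [296. 159.] plug [296. 100.]
0.4 0 socket [296. 168.] plug [295. 110.]
0.4 0.01 socket [296. 177.] plug [295. 120.]
```

```bash
python3 -m handwheel '[{"jaw":0.03,"x":-0.015,"y":-0.018,"z":0,"rx":0,"ry":0,"rz":0},{"jaw":0.03,"x":-0.038,"y":-0.045,"z":0,"rx":0,"ry":0,"rz":0},{"jaw":0.03,"x":-0.061,"y":-0.072,"z":0,"rx":0,"ry":0,"rz":0},{"jaw":0.03,"x":-0.084,"y":-0.099,"z":0,"rx":0,"ry":0,"rz":0},{"jaw":0.03,"x":-0.107,"y":-0.126,"z":0,"rx":0,"ry":0,"rz":0}]' | grep -E 'pos|force'; python3 -m handwheel '[{"jaw":0.03,"x":-0.021,"y":-0.026,"z":0,"rx":0,"ry":0,"rz":0},{"jaw":0.03,"x":-0.038,"y":-0.046,"z":0,"rx":0,"ry":0,"rz":0},{"jaw":0.03,"x":-0.048,"y":-0.055,"z":0,"rx":0,"ry":0,"rz":0},{"jaw":0.03,"x":-0.048,"y":-0.055,"z":0,"rx":0,"ry":0,"rz":0},{"jaw":0.03,"x":-0.048,"y":-0.055,"z":0,"rx":0,"ry":0,"rz":0}]' | grep -E 'pos|force'; python3 -m handwheel '[{"jaw":0.03,"x":0,"y":0,"z":0,"rx":0,"ry":0,"rz":0},{"jaw":0.03,"x":0,"y":0,"z":0,"rx":0,"ry":0,"rz":0},{"jaw":0.03,"x":0,"y":0,"z":0,"rx":0,"ry":0,"rz":0},{"jaw":0.03,"x":0,"y":0,"z":0,"rx":0,"ry":0,"rz":0}]' | grep -E 'pos|force'
cat >> h.py <<'E'
def block(s):
    h=cv2.cvtColor(np.array(s['frame']),cv2.COLOR_RGB2HSV); H,S,V=h[...,0],h[...,1],h[...,2]
    red=(((H<8)|(H>172))&(S>150)&(V>80)).astype(np.uint8); out={}
    n,l,st,c=cv2.connectedComponentsWithStats(red); out['red']=[(c[i].round(1),st[i][2:]) for i in range(1,n) if st[i][4]>60]
    blue=((H>100)&(H<125)&(S>120)&(V>120)).astype(np.uint8)
    n,l,st,c=cv2.connectedComponentsWithStats(blue); i=1+np.argmax(st[1:,4]); m=(l==i).astype(np.uint8)
    out['blue']=st[i]; cs,hr=cv2.findContours(m,cv2.RETR_CCOMP,cv2.CHAIN_APPROX_NONE)
    out['holes']=[tuple(np.round(cv2.fitEllipse(k)[0],1))+tuple(np.round(cv2.fitEllipse(k)[1],1)) for k,q in zip(cs,hr[0]) if q[3]>=0 and len(k)>15]
    return out
E
python3 -c "
from h import *
s=snap('wrist','c1.png'); delta([.447,.007,.2]); print(block(s)); print(block(load('top0')))
print(proj(s,[.447,.007,.058],True),proj(s,[.444,.067,.065],True))"
```

```text
ee_pos: [0.4988, 0.0416, 0.1978]
wrist_force: [0.5, -0.9, -1.5]
grasp_force: 40.9
ee_pos: [0.446, -0.0058, 0.1988]
wrist_force: [1.5, -0.2, -2.2]
grasp_force: 40.9
ee_pos: [0.4464, -0.0051, 0.1987]
wrist_force: [0.6, 1.0, -1.7]
grasp_force: 40.9
t 22.78 pos [ 0.4462 -0.0051  0.1987] F [-0.5 -1.  -2.2] gap 0.0353 grip 40.9
shift mm [12.1  0.8 -1.3] rot [-0.02 -0.01  0.03]
{'red': [(array([251.6,  98. ]), array([30, 20, 93], dtype=int32))], 'blue': array([ 217,   74,   69,  123, 6540], dtype=int32), 'holes': [(np.float64(253.9), np.float64(164.7), np.float64(20.1), np.float64(23.0)), (np.float64(250.3), np.float64(104.4), np.float64(31.5), np.float64(32.0))]}
{'red': [], 'blue': array([ 260,  244,   61,   35, 1578], dtype=int32), 'holes': [(np.float64(275.4), np.float64(262.5), np.float64(17.3), np.float64(17.3))]}
[252.86027568 163.39377703] [249.80229977 104.22477735]
```

```bash
python3 -m handwheel '[{"jaw":0.03,"x":0.006,"y":0.0005,"z":0.01,"rx":0,"ry":0,"rz":0},{"jaw":0.03,"x":0.012,"y":0.0005,"z":0.025,"rx":0,"ry":0,"rz":0},{"jaw":0.03,"x":0.012,"y":0.0005,"z":0.04,"rx":0,"ry":0,"rz":0},{"jaw":0.03,"x":0.012,"y":0.0005,"z":0.05,"rx":0,"ry":0,"rz":0},{"jaw":0.03,"x":0.012,"y":0.0005,"z":0.05,"rx":0,"ry":0,"rz":0}]' | grep -E 'pos|force'; python3 -m handwheel '[{"jaw":0.03,"x":0,"y":0,"z":0,"rx":0,"ry":0,"rz":0},{"jaw":0.03,"x":0,"y":0,"z":0,"rx":0,"ry":0,"rz":0},{"jaw":0.03,"x":0,"y":0,"z":0,"rx":0,"ry":0,"rz":0},{"jaw":0.03,"x":0,"y":0,"z":0,"rx":0,"ry":0,"rz":0}]' | grep -E 'pos|force';
python3 -c "
from h import *
s=snap('wrist','c2.png'); delta([.4468,.007,.095]); print(block(s)); p=np.array(telemetry.observe()['ee_pos'])
print(proj(s,[.447,.007,.058],True),proj(s,[.444,.067,.065],True), 'nose',[proj(s,p+[x,y,-.028],True).round(1) for x,y in((-.0105,0),(.0105,0),(0,.0105))])
im=s['frame'][175:215:3,225:285:4]; print(im[...,2])"
```

```text
ee_pos: [0.4439, 0.0069, 0.1456]
wrist_force: [-0.9, 0.3, -0.9]
grasp_force: 40.9
ee_pos: [0.4471, 0.0063, 0.1498]
wrist_force: [0.3, -0.3, -1.5]
grasp_force: 40.9
t 23.58 pos [0.447  0.0063 0.1497] F [ 0.7 -0.2 -2.3] gap 0.0355 grip 40.9
shift mm [ 0.7 -0.3 54.7] rot [ 0.1   0.01 -0.03]
{'red': [(array([249.7, 103.8]), array([29, 10, 69], dtype=int32))], 'blue': array([ 209,   82,   81,  144, 7479], dtype=int32), 'holes': [(np.float64(242.7), np.float64(187.5), np.float64(6.7), np.float64(14.8)), (np.float64(262.4), np.float64(187.1), np.float64(6.9), np.float64(16.2))]}
[251.7003274  186.82631462] [247.88177596 117.60526124] nose [array([235.8, 213.3]), array([267.3, 213.2]), array([251.5, 198.3])]
[[154 154 154 151 152 146 134 145 132 152 255 254 254 254 254]
 [153 154 154 150 148 149 154 150 151 145 150 255 254 254 254]
 [155 154 154 151 129 154 150 153 152 139 136 140 255 254 254]
 [153 153 154 150 122 139 152 151 153 126 124 153 137 255 254]
 [154 152 153 149 111 120 118 142 122 120 120 156 153 134 255]
 [153 153 154 149 114 122 123 127 123 120 126 154 153 147 134]
 [152 152 151 151 134 119 122 125 123 121 140 152 151 155 152]
 [151 151 155 152 143 120 122 124 122 121 145 134 153 153 152]
 [152 152 151 153 151 146 122 122 125 146 151 151 152 153 153]
 [152 152 151 151 153 107 102  99  98  96 152 142 154 151 151]
 [152 152 151 152 116  98 114 121 113  97  93 151 151 151 150]
 [151 153 152 154  93 117 117 122 119 117  97 155 152 152 152]
 [152 152 155 149 116 110  51  15  23  99 123 137 151 152 134]
 [151 151 157  55  21  24  21  27  30  25  21  26 159 250 255]]
```

```bash
python3 -m handwheel '[{"jaw":0.03,"x":0.0007,"y":-0.0004,"z":0.015,"rx":0,"ry":0,"rz":0},{"jaw":0.03,"x":0.0007,"y":-0.0004,"z":0.03,"rx":0,"ry":0,"rz":0},{"jaw":0.03,"x":0.0007,"y":-0.0004,"z":0.045,"rx":0,"ry":0,"rz":0},{"jaw":0.03,"x":0.0007,"y":-0.0004,"z":0.053,"rx":0,"ry":0,"rz":0},{"jaw":0.03,"x":0.0007,"y":-0.0004,"z":0.053,"rx":0,"ry":0,"rz":0}]' | grep -E 'pos|force'; python3 -m handwheel '[{"jaw":0.03,"x":0,"y":0,"z":0,"rx":0,"ry":0,"rz":0},{"jaw":0.03,"x":0,"y":0,"z":0,"rx":0,"ry":0,"rz":0},{"jaw":0.03,"x":0,"y":0,"z":0,"rx":0,"ry":0,"rz":0},{"jaw":0.03,"x":0,"y":0,"z":0,"rx":0,"ry":0,"rz":0},{"jaw":0.03,"x":0,"y":0,"z":0,"rx":0,"ry":0,"rz":0}]' | grep -E 'pos|force';for i in 1 2 3; do python3 -m handwheel '[{"jaw":0.03,"x":0,"y":0,"z":0.001,"rx":0,"ry":0,"rz":0},{"jaw":0.03,"x":0,"y":0,"z":0.002,"rx":0,"ry":0,"rz":0},{"jaw":0.03,"x":0,"y":0,"z":0.002,"rx":0,"ry":0,"rz":0}]' | grep -E 'pos|wrist'; done
```

```text
ee_pos: [0.4443, 0.0071, 0.0942]
wrist_force: [-0.6, 0.5, -1.9]
grasp_force: 40.9
ee_pos: [0.4465, 0.0071, 0.0965]
wrist_force: [-0.3, 0.7, -2.0]
grasp_force: 40.9
ee_pos: [0.4457, 0.0071, 0.0936]
wrist_force: [0.3, -0.4, -2.3]
ee_pos: [0.4456, 0.0071, 0.0915]
wrist_force: [0.1, -0.7, -1.8]
ee_pos: [0.4457, 0.0071, 0.0895]
wrist_force: [0.1, 0.1, -1.4]
```

```bash
python3 -m handwheel '[{"jaw":0.03,"x":0,"y":0.0008,"z":0,"rx":0,"ry":0,"rz":0},{"jaw":0.03,"x":0,"y":0.0008,"z":0,"rx":0,"ry":0,"rz":0},{"jaw":0.03,"x":0,"y":0.0008,"z":0,"rx":0,"ry":0,"rz":0}]' | grep -E 'pos|wrist';for i in 1 2 3 4 5; do python3 -m handwheel '[{"jaw":0.03,"x":0,"y":0,"z":0.0007,"rx":0,"ry":0,"rz":0},{"jaw":0.03,"x":0,"y":0,"z":0.0015,"rx":0,"ry":0,"rz":0},{"jaw":0.03,"x":0,"y":0,"z":0.0015,"rx":0,"ry":0,"rz":0}]' | grep -E 'pos|wrist'; done
```

```text
ee_pos: [0.4468, 0.0071, 0.0898]
wrist_force: [-0.6, -0.1, -2.1]
ee_pos: [0.4465, 0.0071, 0.0881]
wrist_force: [0.0, -0.3, -1.3]
ee_pos: [0.4465, 0.0071, 0.0866]
wrist_force: [-0.1, 0.4, -2.1]
ee_pos: [0.4466, 0.0071, 0.0851]
wrist_force: [0.3, -0.2, -1.9]
ee_pos: [0.4469, 0.0069, 0.0839]
wrist_force: [-0.6, -1.1, -0.6]
ee_pos: [0.4468, 0.0069, 0.0822]
wrist_force: [1.1, -2.0, -1.2]
```

```bash
for i in 1 2 3 4; do python3 -m handwheel '[{"jaw":0.03,"x":-0.0002,"y":0,"z":0.0008,"rx":0,"ry":0,"rz":0},{"jaw":0.03,"x":-0.0002,"y":0,"z":0.0015,"rx":0,"ry":0,"rz":0},{"jaw":0.03,"x":-0.0002,"y":0,"z":0.0015,"rx":0,"ry":0,"rz":0}]' | grep -E 'pos|wrist'; done
```

```text
ee_pos: [0.4467, 0.0068, 0.0806]
wrist_force: [0.2, -1.7, -1.5]
ee_pos: [0.4467, 0.0067, 0.0791]
wrist_force: [0.6, -1.7, -1.8]
ee_pos: [0.4466, 0.0065, 0.0776]
wrist_force: [0.5, -1.2, -2.4]
ee_pos: [0.4466, 0.0064, 0.0761]
wrist_force: [0.5, -1.5, -1.1]
```

```bash
python3 -m handwheel '[{"jaw":0.03,"x":-0.0003,"y":0,"z":0.0015,"rx":0,"ry":0,"rz":0},{"jaw":0.03,"x":-0.0003,"y":0,"z":0.003,"rx":0,"ry":0,"rz":0},{"jaw":0.03,"x":-0.0003,"y":0,"z":0.0045,"rx":0,"ry":0,"rz":0},{"jaw":0.03,"x":-0.0003,"y":0,"z":0.006,"rx":0,"ry":0,"rz":0}]' | grep -E 'pos|wrist'; for i in 1 2 3 4; do python3 -m handwheel '[{"jaw":0.03,"x":0,"y":0,"z":0.0008,"rx":0,"ry":0,"rz":0},{"jaw":0.03,"x":0,"y":0,"z":0.0015,"rx":0,"ry":0,"rz":0},{"jaw":0.03,"x":0,"y":0,"z":0.0015,"rx":0,"ry":0,"rz":0}]' | grep -E 'pos|wrist'; done
```

```text
ee_pos: [0.4465, 0.0061, 0.07]
wrist_force: [0.7, -0.4, -0.8]
ee_pos: [0.4467, 0.006, 0.0687]
wrist_force: [0.6, 0.1, -2.4]
ee_pos: [0.4471, 0.006, 0.0679]
wrist_force: [-1.2, 0.4, 3.1]
ee_pos: [0.4475, 0.0059, 0.0668]
wrist_force: [-2.2, -0.3, 5.8]
ee_pos: [0.4474, 0.0059, 0.0651]
wrist_force: [-0.8, -0.7, 4.3]
```

```bash
for i in 1 2 3 4 5 6 7; do python3 -m handwheel '[{"jaw":0.03,"x":0,"y":0,"z":0.0008,"rx":0,"ry":0,"rz":0},{"jaw":0.03,"x":0,"y":0,"z":0.0015,"rx":0,"ry":0,"rz":0},{"jaw":0.03,"x":0,"y":0,"z":0.0015,"rx":0,"ry":0,"rz":0}]' | grep -E 'pos|wrist'; done
```

```text
ee_pos: [0.4468, 0.006, 0.0628]
wrist_force: [-1.2, 0.5, 2.1]
ee_pos: [0.4466, 0.006, 0.061]
wrist_force: [0.1, 0.2, 0.7]
ee_pos: [0.4465, 0.006, 0.0595]
wrist_force: [0.7, 0.1, 0.1]
ee_pos: [0.4465, 0.006, 0.058]
wrist_force: [0.9, -1.5, 0.3]
ee_pos: [0.4466, 0.006, 0.0566]
wrist_force: [1.2, -0.0, 1.4]
ee_pos: [0.4465, 0.006, 0.055]
wrist_force: [0.3, 0.7, 0.6]
ee_pos: [0.4463, 0.006, 0.0533]
wrist_force: [0.7, 0.2, -2.7]
```

```bash
for i in 1 2 3 4; do python3 -m handwheel '[{"jaw":0.03,"x":0,"y":0,"z":0.0005,"rx":0,"ry":0,"rz":0},{"jaw":0.03,"x":0,"y":0,"z":0.001,"rx":0,"ry":0,"rz":0},{"jaw":0.03,"x":0,"y":0,"z":0.001,"rx":0,"ry":0,"rz":0}]' | grep -E 'pos|wrist'; done
```

```text
ee_pos: [0.4463, 0.006, 0.0523]
wrist_force: [1.2, 0.2, -2.0]
ee_pos: [0.4464, 0.006, 0.0514]
wrist_force: [2.0, 0.5, -3.3]
ee_pos: [0.4465, 0.006, 0.0508]
wrist_force: [-0.8, 0.9, -0.7]
ee_pos: [0.4466, 0.006, 0.0507]
wrist_force: [-4.5, 0.3, 7.9]
```

```bash
python3 -m handwheel '[{"jaw":0.03,"x":0,"y":0,"z":0.0005,"rx":0,"ry":0,"rz":0},{"jaw":0.03,"x":0,"y":0,"z":0.0007,"rx":0,"ry":0,"rz":0},{"jaw":0.03,"x":0,"y":0,"z":0.0007,"rx":0,"ry":0,"rz":0}]' | grep -E 'pos|wrist'; python3 -m handwheel '[{"jaw":0.03,"x":0,"y":0,"z":-0.001,"rx":0,"ry":0,"rz":0},{"jaw":0.038,"x":0,"y":0,"z":-0.0015,"rx":0,"ry":0,"rz":0},{"jaw":0.045,"x":0,"y":0,"z":-0.0015,"rx":0,"ry":0,"rz":0},{"jaw":0.05,"x":0,"y":0,"z":-0.0015,"rx":0,"ry":0,"rz":0},{"jaw":0.05,"x":0,"y":0,"z":-0.0015,"rx":0,"ry":0,"rz":0}]'| grep -E 'pos|force|gap'; python3 -m handwheel '[{"jaw":0.05,"x":0,"y":0,"z":-0.01,"rx":0,"ry":0,"rz":0},{"jaw":0.05,"x":0,"y":0,"z":-0.025,"rx":0,"ry":0,"rz":0},{"jaw":0.05,"x":0,"y":0,"z":-0.045,"rx":0,"ry":0,"rz":0},{"jaw":0.05,"x":0,"y":0,"z":-0.065,"rx":0,"ry":0,"rz":0},{"jaw":0.05,"x":0,"y":0,"z":-0.065,"rx":0,"ry":0,"rz":0}]' | grep -E 'pos|force';python3 -m handwheel '[{"jaw":0.05,"x":0,"y":0,"z":-0.03,"rx":0,"ry":0,"rz":0},{"jaw":0.05,"x":0,"y":0,"z":-0.06,"rx":0,"ry":0,"rz":0},{"jaw":0.05,"x":0,"y":0,"z":-0.06,"rx":0,"ry":0,"rz":0},{"jaw":0.05,"x":0,"y":0,"z":-0.06,"rx":0,"ry":0,"rz":0}]' | grep -E 'pos|force'
python3 -c "
from h import *
s=snap('wrist','d1.png'); t=snap('side','d1s.png'); p=snap('top','d1t.png'); delta([.447,.006,.2])
for z in (.088,.092,.084): print(proj(s,[.4477,.006,z],True),proj(t,[.4477,.006,z]))
h=cv2.cvtColor(s['frame'],cv2.COLOR_RGB2GRAY)
c=cv2.HoughCircles(cv2.medianBlur(h,3),cv2.HOUGH_GRADIENT,1,20,param1=150,param2=18,minRadius=12,maxRadius=30); print(c[0][:8])"
```

```text
ee_pos: [0.4466, 0.006, 0.0507]
wrist_force: [-6.3, 0.8, 13.0]
ee_pos: [0.4468, 0.006, 0.0505]
wrist_force: [0.3, -0.5, 0.2]
finger_gap: 0.0499
grasp_force: 0.0
ee_pos: [0.4502, 0.0059, 0.1204]
wrist_force: [1.4, -0.7, 0.5]
grasp_force: 0.0
ee_pos: [0.4485, 0.0059, 0.1779]
wrist_force: [0.2, 0.5, -1.2]
grasp_force: 0.0
t 33.32 pos [0.4456 0.006  0.1743] F [-0.7  0.1  0.5] gap 0.0501 grip 0.0
shift mm [ -0.    1.3 -25.7] rot [-0.13 -0.   -0.02]
[250.64113044 188.0899153 ] [310.73144425 175.76590644]
[250.63029327 189.35840284] [310.89708023 174.612983  ]
[250.65167641 186.85887573] [310.56671692 176.91250509]
[[249.5 183.5  21.6]
 [453.5  36.5  19.4]
 [218.5 289.5  21.6]
 [408.5 210.5  28.2]
 [245.5 116.5  15.5]
 [426.5  84.5  28.3]
 [425.5 224.5  26. ]
 [276.5 235.5  20.3]]
```

```bash
python3 -c "
from h import *
a=load('side0')['frame'];b=load('d1s')['frame']
for u in (240,247,254): print(a[203:228,u].mean(1).astype(int).tolist(),'\n',b[203:228,u].mean(1).astype(int).tolist())
t=load('d1s'); print(b[160:200:2,310].tolist()); delta([.4466,.006,.2])"
```

```text
[107, 125, 132, 129, 127, 126, 133, 146, 155, 160, 184, 217, 226, 207, 155, 110, 95, 91, 92, 99, 110, 117, 122, 126, 129] 
 [189, 188, 185, 183, 178, 171, 160, 158, 157, 160, 183, 218, 226, 210, 154, 109, 96, 93, 92, 100, 110, 117, 122, 125, 128]
[34, 34, 34, 51, 74, 94, 102, 110, 126, 142, 145, 147, 179, 216, 219, 182, 126, 97, 94, 96, 86, 79, 86, 97, 105] 
 [161, 132, 125, 135, 140, 133, 143, 164, 166, 156, 148, 148, 181, 217, 219, 181, 125, 98, 97, 94, 88, 81, 87, 97, 105]
[119, 139, 142, 133, 126, 132, 148, 158, 162, 176, 204, 223, 222, 187, 128, 82, 68, 71, 81, 100, 115, 121, 124, 128, 136] 
 [177, 192, 188, 179, 177, 173, 171, 167, 165, 176, 205, 222, 222, 187, 129, 84, 71, 75, 85, 105, 135, 164, 176, 164, 146]
[[175, 171, 168], [96, 102, 101], [89, 99, 97], [81, 91, 90], [81, 91, 91], [99, 104, 103], [125, 120, 117], [135, 127, 125], [140, 135, 133], [105, 98, 96], [41, 41, 41], [32, 32, 34], [64, 55, 46], [82, 80, 95], [45, 69, 125], [59, 102, 199], [91, 115, 221], [166, 93, 169], [187, 75, 120], [151, 82, 145]]
t 33.32 pos [0.4456 0.006  0.1743] F [-0.7  0.1  0.5] gap 0.0501 grip 0.0
shift mm [ -0.    0.9 -25.7] rot [-0.13 -0.   -0.02]
```

```bash
python3 -c "
from h import *
print(manip.hand_in())"
```

```text
the job is handed in; nothing more can be done
None
```

I handed the job in: the gauge stands in the open socket, pressed past the detent to a firm stop, and the sleeve is forward again by the side camera; hand-in gave no verdict.

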